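# Set the cup lanes with a gauge block

## Robot

A 6-joint arm with a two-finger parallel gripper is mounted at the origin on a cart in front of the work surface, level with it; the furniture and walls round the work are solid. World frame = base frame: x ahead of the robot, y to its left, z up, the work surface at z = 0. Lengths are in m, angles in rad, forces in N, time in s.
With the tool pointing down it reaches from about 0.35 to 0.975 m from the base axis. Payload 7.1 kg.
Tool frame: the origin (TCP) lies midway between the tips of the shut fingers; the grasp point (between the pads) lies 19 mm behind it; z points along the fingers, y is the direction in which the jaws open and shut (so a half turn about z gives the same grasp; the last joint's range is limited). The gripper opens to 88 mm and grips with 3 to 60 N. Pads are 20 mm wide; open, the fingers measure 115 mm over their backs; the gripper's body (75 mm by 178 mm) begins 61 mm behind the grasp point.
Start: joints at [1.184, 0.423, 1.63, -0, 1.089, -0.019], TCP at [0.225, 0.583, 0.223] pointing down, gripper open.
Joint ranges: [-3, 3], [-0.9, 2.11], [0.09, 2.58], [-1.31, 4.45], [0.11, 2.69], [-2.54, 2.54]. Speed limits (rad/s): [2.39, 2.39, 3.01, 3.14, 3.14, 3.14].

## Interface

Orientations are given as a 3x3 rotation matrix whose columns are the frame's x, y, z axes.
In Python, from plant import env gives the robot as it stands. The module is installed in compiled form; this text tells all that it offers.
- The arm moves only by the shell command python3 -m creep 'ROWS'. ROWS is JSON, a list that holds one entry, the list of rows, each a list of 7 numbers: the shift along the tool's x, y, z in m, then the turn, a rotation vector about the tool's x, y, z in rad, then the opening, from 0 (shut) to 1 (fully open). In form: [[[dx, dy, dz, ax, ay, az, gripper], ...]]. A call has 1 to 8 rows; each row is the pose to reach, as a shift and turn from the pose commanded when the call began, along the tool's axes at that moment; what a row does not reach only later rows make up. A row lasts 1/12 s, in which the tool goes at most 41.7 mm and 7.16 degrees, less where a joint would pass 70% of its speed; a pose out of reach is approached as far as the arm can. A call with a gripper value outside its range is refused whole. The fingers move at their own pace and stop on an object; the grip force is fixed at half the most. Time passes only in rows, so rows that repeat a pose let the fingers close. It gives the time, the measured TCP pose, the force and the opening at its end, in the units of the state.
- env.get_state(): the state, without advancing time (a new reading comes with each control period).
- env.get_image(name): name is "scene" or "top"; returns a dict with "img" (400x640x3 uint8, blue, green, red), "intrinsics" (3x3 intrinsics, pixels), "T" (4x4, takes a point from camera to world coordinates). Camera axes: x right, y up, looking along -z (the intrinsics and any distortion apply to the point x, -y, -z); pixel columns grow to the right and rows downward; lengths in m; the calibration is good to about 2 mm. A picture is of the moment at which its call begins. There is no depth.
- env.job_done(): hands the job in, once; it reports no verdict.
The state is a dict: "clock": time; "qpos": joint angles; "qvel": joint speeds; "effort": joint torques, N m; "ee_pos": TCP position; "eef_rot": TCP orientation; "wrist_force": force on the tool from outside, world axes, zero at the start; "ft_torque": the same for the moment, N m; "grip_width": finger opening in m.
Only numpy, scipy, OpenCV 4.12 (cv2) and the standard library are available. Lean on these libraries where they do the work, as an engineer would, in place of code of your own. Each camera call takes 0.05 s, during which the arm holds its last target.

## Task

Set the lanes of the rack for the next cups with the wider of the two gauge blocks in the stand. Stand the block on the rack's bed between the fixed fence and the first divider and slide that divider up snug against it, then step the block over to the other side of the first divider and slide the second divider up to it in the same way, so that both lanes end up as wide as the block. Take the block out, stand it upright on the table clear of the rack, and leave the other block in the stand and the cups and the timer nearby where they are.

Things in the scene. Friction and masses are not known exactly. Their poses are not given: they have to be found in the camera images.
- lane_rack: Fixed low rack: white bed 210 mm (x) by 320 mm (y), upper surface 16 mm above the table. Origin under the bed's centre at table height. Lanes run along its x; -x is the open front. Right (-y) edge: fixed steel fence. Behind the bed (x 105 to 165 mm) two rods along y carry the dividers, with a bracket at y = 155 mm; nothing there is above 60 mm. The bed's left side is open.
- fence_face (a point): Point on the inner face of the fence (steel plate 10 mm thick, top 60 mm above the table, x -105 to 165 mm) at bed height, half way along the bed: rack x 0, y -150, z 16 mm. Axes as the rack's; +y points into lane 1.
- divider_1 (a joint): Slide of the first divider (next to the fence), m; grows towards the fence (rack -y). Lane 1 is 0.112 minus this wide. Upright steel plate 6 mm thick, rack x -100 to 100 mm, top 60 mm above the table, on a grey carriage on the rods. Slides only along rack y, stays where left; moving it takes about 7 N, plus 2 N at 5 cm/s, for a moment up to 13 N as it breaks away.
- divider_1_near (a point): Point on the first divider's face towards the fence, at bed height, half way along the bed; axes as the rack's.
- divider_1_far (a point): Point on the first divider's face away from the fence, at bed height, half way along the bed; axes as the rack's. Lane 2 lies between it and divider_2_near.
- divider_1_tab (a point): Middle of the top of the first divider's black grip tab: upright plate 10 mm thick (rack y), 40 mm long (rack x), from the divider's top (60 mm) to 98 mm above the table, at rack x = -60 mm. Axes as the rack's. Grip it from above across its thickness to slide the divider, or push it.
- divider_2 (a joint): Slide of the second divider, m, of the same make; grows towards the fence. Its near face is 0.222 minus this value from the fence. Pressing it hard against a block that stands against the first divider shifts that one too (from about 8 N on the block).
- divider_2_near (a point): As divider_1_near, on the second divider.
- divider_2_far (a point): As divider_1_far, on the second divider.
- divider_2_tab (a point): As divider_1_tab, on the second divider.
- gauge_stand: Fixed steel stand, base 96 x 92 x 12 mm, origin at its centre at table height. Three cheeks 3 mm thick, 40 mm long (y), tops at 92 mm, at x = -43, 0, 43 mm; between them two slots (x = -21.5, 21.5 mm), open at both y ends above 10 mm lips (y = +-38 mm, tops 21 mm). A block in it can be gripped only by its end faces (along y) and is drawn straight up.
- wide_gauge: The block to use: grey plastic, 36 (x) x 66 (y) x 92 mm (z, upright), about 0.24 kg, loose. Origin at the centre of its underside. Its 66 mm length sets the lane width: the end faces (+-y) are the measuring faces; the broad faces (+-x) have a small dark dot. Starts in either slot of the stand, underside 12 mm above the table, its y along the stand's y.
- narrow_gauge: The other gauge block, same make, 36 x 54 x 92 mm, in the other slot; not wanted. Origin at the centre of its underside.
- cup_a: Bystander: lidded sample cup, 62 mm across, 42 mm high; origin at the centre of its underside.
- cup_b: Bystander: sample cup like cup_a.
- cup_c: Bystander: sample cup like cup_a.
- clock_timer: Bystander: flat digital timer, 62 x 62 x 18 mm; origin at the centre of its underside.
Things that resemble listed ones, but are neither listed nor needed, are in the scene too. Leave any blue look-alike of the narrow_gauge alone.

How it is judged:
By the outcome, as a careful person would: the job done as asked, in the order asked, and still so for the second after the job is handed in, with the robot touching nothing.
It also fails if it takes over 67 s, if anything falls off the work surface, if the arm or the gripper's body presses on something with over 40 N, if the wrist force passes 120 N, or if a joint passes its speed limit or range.

## Working session

There is one attempt and no reset: what is moved stays moved. The work goes in short steps, Python scripts to look and compute and a shell command to move; the robot and the scene stay as the last step left them, time stands still between calls to the robot, and variables do not carry over. Pictures are saved under pics/ and viewed, and the job is handed in when it is done.

```bash
mkdir -p pics; python3 - <<'E'
from plant import env
import cv2,numpy as np
s=env.get_state()
for k,v in s.items(): print(k,np.round(v,3).tolist())
for n in("scene","top"):
    d=env.get_image(n); cv2.imwrite(f"pics/{n}0.png",d["img"]); print(n,{k:np.round(v,4).tolist() for k,v in d.items() if k!="img"})
E
```

```text
clock 0.0
qpos [1.184, 0.424, 1.631, -0.0, 1.089, -0.019]
qvel [0.0, 0.001, 0.001, -0.001, 0.001, 0.001]
effort [-0.002, -54.464, -27.366, 0.064, 0.023, -0.0]
ee_pos [0.224, 0.583, 0.222]
eef_rot [[-0.933, 0.36, -0.001], [0.36, 0.933, -0.001], [0.0, -0.002, -1.0]]
wrist_force [-0.632, 0.154, 0.31]
ft_torque [-0.012, 0.007, -0.004]
grip_width 0.088
scene {'intrinsics': [[508.7013, 0.0, 322.3533], [0.0, 508.7013, 196.1881], [0.0, 0.0, 1.0]], 'T': [[-0.7803, 0.4514, -0.4328, -0.1961], [-0.6253, -0.573, 0.5298, 0.9251], [-0.0088, 0.684, 0.7294, 1.3217], [0.0, 0.0, 0.0, 1.0]]}
top {'intrinsics': [[453.2127, 0.0, 311.8566], [0.0, 453.2127, 192.5155], [0.0, 0.0, 1.0]], 'T': [[-0.0296, 0.9766, -0.2128, 0.246], [-0.9996, -0.0283, 0.0091, 0.0454], [0.0029, 0.213, 0.9771, 1.5442], [0.0, 0.0, 0.0, 1.0]]}
```

View pics/scene0.png

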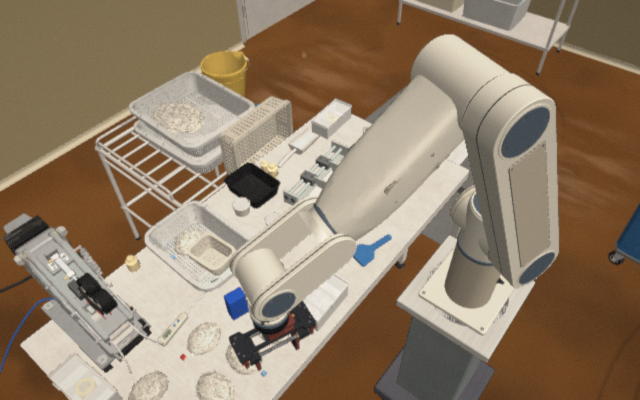

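View pics/top0.png

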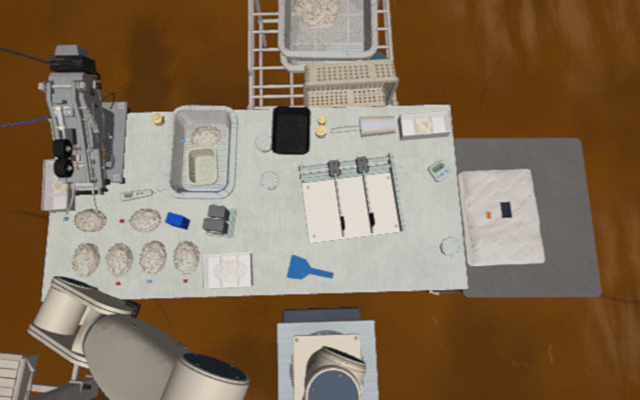

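The top view shows the rack at about (350,205), with divider tabs near (342,222) and (372,219). The stand holds two grey blocks at (217,219), and there is a blue look-alike at (178,221). I'll crop closer.

```bash
python3 - <<'E'
import cv2
t=cv2.imread("pics/top0.png")
cv2.imwrite("pics/rack0.png",cv2.resize(t[145:250,290:410],None,fx=6,fy=5.7,interpolation=cv2.INTER_CUBIC)[:600])
cv2.imwrite("pics/stand0.png",cv2.resize(t[195:245,160:250],None,fx=8,fy=8,interpolation=cv2.INTER_CUBIC))
E
```

```text
(no output)
```

View pics/rack0.png

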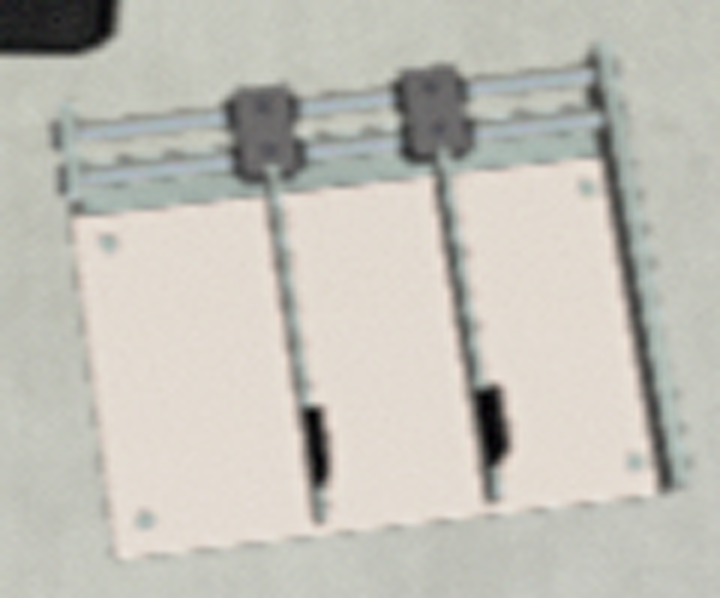

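View pics/stand0.png

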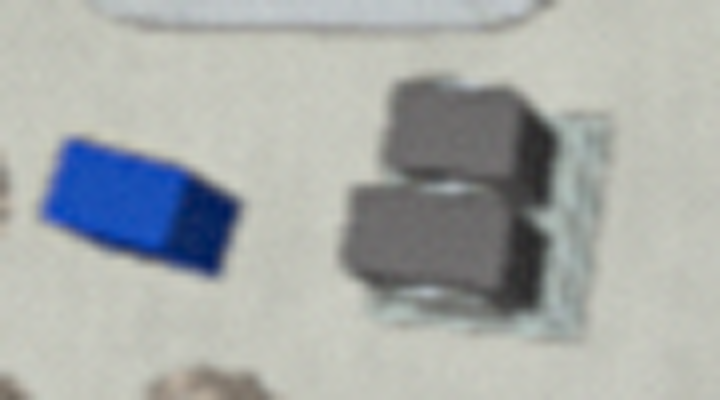

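Candidates for the wide gauge:
- Front grey block in the stand, top (214,224): visibly longer at about 20 px, so it is **chosen**.
- Rear grey block in the stand, (217,212): about 16 px long, the narrow gauge.
- Blue block at (178,221): the look-alike to leave alone.

Next I'll measure the geometry by mask.

```bash
cat >h.py <<'E'
import cv2,numpy as np
K=np.array([[453.2127,0,311.8566],[0,453.2127,192.5155],[0,0,1]])
from plant import env
def top(name=None):
    d=env.get_image("top")
    if name: cv2.imwrite("pics/"+name,d["img"])
    return d
def ray(d,uv,z):
    uv=np.atleast_2d(uv).astype(float); K=d["intrinsics"];T=d["T"]
    c=np.c_[(uv[:,0]-K[0,2])/K[0,0],-(uv[:,1]-K[1,2])/K[1,1],-np.ones(len(uv))]@T[:3,:3].T
    o=T[:3,3]; return o+c*((z-o[2])/c[:,2])[:,None]
def proj(d,P):
    P=np.atleast_2d(P);T=d["T"];K=d["intrinsics"]
    c=(P-T[:3,3])@T[:3,:3]; return np.c_[K[0,0]*c[:,0]/-c[:,2]+K[0,2],K[1,1]*-c[:,1]/-c[:,2]+K[1,2]]
E
python3 - <<'E'
from h import *
d=top();im=d["img"].astype(int)
print(im[205,320],im[205,335],im[215,345],im[224,214],im[227,226],im[212,217],im[222,374],im[240,300], im[195,397])
b,g,r=im[...,0],im[...,1],im[...,2]
def show(m,n,x0,x1,y0,y1,f=6):
    cv2.imwrite("pics/"+n,cv2.resize((m[y0:y1,x0:x1]*255).astype(np.uint8),None,fx=f,fy=f,interpolation=0))
bed=(r-b>12)&(r>205)
bl=(r<45)
gr=(r<125)&(abs(r-b)<25)&(r>70)
show(bed,"m_bed.png",290,410,150,245,6)
show(gr,"m_gr.png",195,240,195,245,10)
print("bed area",bed[170:245,295:405].sum())
E
```

```text
[208 218 227] [212 221 229] [210 221 229] [107 106 108] [47 48 48] [109 108 110] [80 85 91] [191 202 198] [172 177 170]
bed area 4772
```

View pics/m_bed.png

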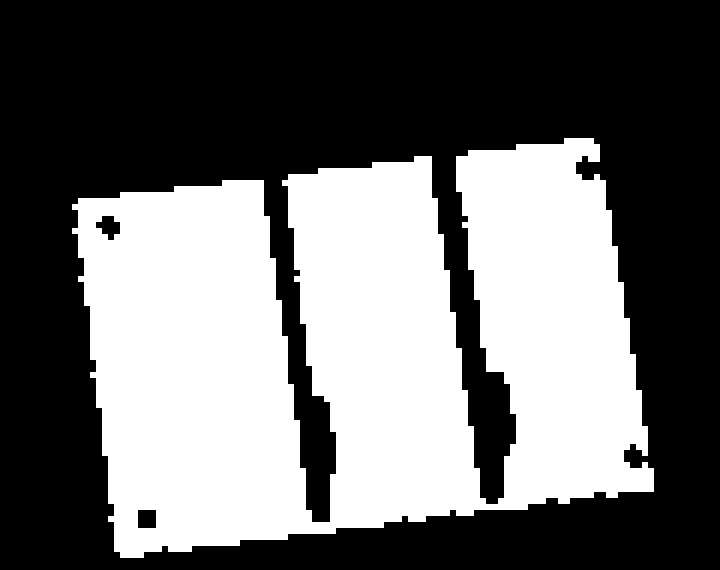

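View pics/m_gr.png

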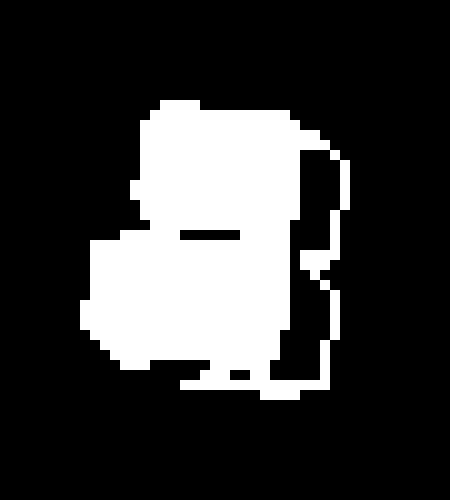

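```bash
python3 - <<'E'
from h import *
d=top();im=d["img"].astype(int)
b,g,r=im[...,0],im[...,1],im[...,2]
bed=((r-b>12)&(r>205))
def fit(pts,z):
    P=ray(d,pts,z)[:,:2]
    for _ in range(3):
        c=P.mean(0);u=np.linalg.svd(P-c)[2][0];e=(P-c)@[-u[1],u[0]]
        P=P[abs(e)<max(2*e.std(),1e-4)]
    if u[0]<0:u=-u
    return c,u,e.std()
L=[];R=[];F=[];B=[]
for v in range(185,232):
    x=np.where(bed[v,295:410])[0]+295; L.append((x[0]-.5,v));
for v in range(178,225):
    x=np.where(bed[v,295:410])[0]+295; R.append((x[-1]+.5,v))
for u in range(313,396):
    y=np.where(bed[150:245,u])[0]+150
    if len(y)<35: continue
    F.append((u,y[-1]+.5))
    B.append((u,y[0]-.5))
for n,p in zip("LRFB",(L,R,F,B)):
    c,u,s=fit(p,.016); print(n,c.round(4),np.degrees(np.arctan2(u[1],u[0])).round(2),round(s*1e3,2))
for v in range(200,240): print(v,' '.join('%3d'%x for x in r[v,198:234]))
E
```

```text
L [0.5251 0.0565] 5.2 1.0
R [ 0.5394 -0.2496] 5.54 0.98
F [ 0.4202 -0.0949] -84.46 1.02
B [ 0.6298 -0.104 ] -84.47 1.11
200 193 194 191 195 195 192 192 193 190 194 195 196 192 191 189 187 186 188 190 192 192 192 195 196 196 198 196 200 200 198 199 200 199 198 197 195
201 195 197 197 203 197 198 197 196 195 198 198 197 197 194 191 189 188 191 192 194 190 192 193 196 195 200 199 201 199 198 200 200 199 199 198 200
202 197 201 203 197 199 198 199 195 196 195 198 196 195 193 191 191 192 194 196 193 190 193 196 194 198 199 201 198 198 196 201 200 202 200 200 196
203 199 196 196 200 199 198 199 193 195 194 197 200 193 189 189 186 189 186 188 194 195 195 196 196 199 200 201 200 198 198 202 204 199 199 199 196
204 198 198 197 199 200 198 196 194 196 197 195 192 182 170 159 154 155 158 159 178 193 195 196 196 198 197 197 199 199 200 203 200 202 198 201 200
205 195 194 200 199 199 198 197 196 195 193 184 151 125 118 111 109 112 132 140 154 174 183 173 168 160 166 184 198 197 202 203 203 200 199 198 198
206 196 200 200 199 198 198 199 197 197 196 174 136 102 103 106 105 107 113 115 113 122 117 
[... 4239 characters left out ...]
 183 177 169 163 166 164 167 169 169 172 172 165 154 152 145 138 143 155 167 167 163 152 152 155 165 153 171
236 197 200 199 199 200 200 197 198 196 193 189 192 189 192 191 188 191 190 183 180 169 161 166 166 164 166 170 176 179 170 160 155 159 166 168 179
237 196 195 199 201 200 199 199 196 193 195 197 198 199 196 198 198 196 193 194 195 190 192 190 192 193 191 192 181 177 171 164 161 164 160 171 183
238 193 196 197 200 197 199 197 190 193 198 198 198 196 197 196 198 197 198 197 196 200 200 199 199 202 201 201 196 197 194 190 191 190 189 187 190
239 195 198 197 199 199 198 197 192 192 194 197 198 199 197 197 197 198 199 197 199 196 200 198 200 199 198 201 201 200 196 198 195 194 196 196 195
```

```bash
cat >>h.py <<'E'
def cross(row,x0,x1,th):
    for x in range(x0,x1):
        a,b=row[x],row[x+1]
        if (a-th)*(b-th)<=0 and a!=b: return x+(th-a)/(b-a)
def fitxy(P):
    c=P.mean(0);u=np.linalg.svd(P-c)[2][0]; return c,u*np.sign(u[0]),((P-c)@[-u[1],u[0]]).std()
RY=np.radians(5.5);EX=np.array([np.cos(RY),np.sin(RY)]);EY=np.array([-EX[1],EX[0]]);RO=np.array([.5252,-.1023])
def rack(p): p=np.asarray(p)[...,:2]-RO; return np.stack([p@EX,p@EY],-1)
def world(x,y): return RO+x*EX+y*EY
E
python3 - <<'E'
from h import *
d=top();r=d["img"][...,2].astype(int)
def e(rows,x0,x1,th,z):
    P=np.array([(cross(r[v],x0,x1,th),v) for v in rows]);W=ray(d,P,z)[:,:2]
    c,u,s=fitxy(W);print(c.round(4),np.degrees(np.arctan2(u[1],u[0])).round(2),round(s*1e3,2));return c,u
z=.104
print('wide L,R');a=e(range(219,228),199,208,150,z);b=e(range(220,230),220,226,80,z)
print('narrow L,R');e(range(206,215),204,212,150,z);e(range(208,216),222,227,80,z)
print('stand right');
P=[(202.6,223.2),(222.8,225.2)]
W=ray(d,P,z)[:,:2];print(W,W.mean(0),np.linalg.norm(W[0]-W[1]),np.degrees(np.arctan2(*(W[0]-W[1])[::-1])))
# top/bottom of wide
def ec(cols,y0,y1,th):
    P=np.array([(u,cross(r[:,u],y0,y1,th)) for u in cols]);W=ray(d,P,z)[:,:2];c,u,s=fitxy(W);print(c.round(4),np.degrees(np.arctan2(u[1],u[0])).round(2),round(s*1e3,2))
ec(range(204,209),215,219,150)
# tabs: black
b=d["img"].max(2)
for x0,x1 in((335,350),(366,382)):
    m=(b[205:240,x0:x1]<70); ys,xs=np.where(m); c=(xs.mean()+x0,ys.mean()+205);w=ray(d,[c],.098)[0];print('tab',m.sum(),np.round(c,2),w.round(4),rack(w).round(4))
E
```

```text
wide L,R
[0.4699 0.3844] -8.5 0.38
[0.4632 0.3194] -4.61 0.47
narrow L,R
[0.5118 0.3687] -8.9 0.35Traceback (most recent call last):
  File "<stdin>", line 8, in <module>
  File "<stdin>", line 5, in e
  File "h.py", line 20, in fitxy
    c=P.mean(0);u=np.linalg.svd(P-c)[2][0]; return c,u*np.sign(u[0]),((P-c)@[-u[1],u[0]]).std()
                  ~~~~~~~~~~~~~^^^^^
    u, s, vh = gufunc(a, signature=signature)
               ~~~~~~^^^^^^^^^^^^^^^^^^^^^^^^
    raise LinAlgError("SVD did not converge")
numpy.linalg.LinAlgError: SVD did not converge
```

```bash
python3 - <<'E'
from h import *
d=top();r=d["img"][...,2].astype(int)
q=lambda a:np.array(a)/8.+[160,195]-.44
W=ray(d,q([(612,115),(582,338),(370,318),(582,338)]),.012)[:,:2]
for i in(0,2):
    u=W[i]-W[i+1];print(np.degrees(np.arctan2(u[1],u[0])))
W=ray(d,q([(350,188),(500,200),(515,200),(497,290),(345,265)]),.104)[:,:2];print(W.round(4))
W=ray(d,[(202.6,223.2),(222.8,225.2)],.104)[:,:2];print(W,W.mean(0),np.linalg.norm(W[0]-W[1]),np.degrees(np.arctan2(*(W[0]-W[1])[::-1])))
b=d["img"].max(2)
for x0,x1 in((335,350),(366,382)):
    m=(b[205:240,x0:x1]<70); ys,xs=np.where(m); c=(xs.mean()+x0,ys.mean()+205);w=ray(d,[c],.098)[0];print('tab',m.sum(),np.round(c,2),w.round(4),rack(w).round(4))
# divider top edges: gaps in bed mask
im=d["img"].astype(int);bed=((im[...,2]-im[...,0]>12)&(im[...,2]>205))
for (x0,x1) in((330,350),(360,378)):
    for v in (190,200):
        xs=[x for x in range(x0,x1) if not bed[v,x]];print(v,xs[0],xs[-1],rack(ray(d,[(xs[0]-.5,v),(xs[-1]+.5,v)],.06)).round(4).tolist())
E
```

```text
-7.225794770387171
82.93833479821039
[[0.4859 0.3828]
 [0.4793 0.3226]
 [0.4791 0.3166]
 [0.443  0.3233]
 [0.4548 0.3841]]
[[0.46928821 0.38471622]
 [0.46094098 0.32000366]] [0.4651146  0.35235994] 0.06524869142748586 82.65004156744116
tab 28 [342.11 222.89] [ 0.4581 -0.0625  0.098 ] [-0.063   0.0461]
tab 42 [371.29 219.17] [ 0.4675 -0.1571  0.098 ] [-0.0627 -0.049 ]
190 335 338 [[0.0558, 0.0525], [0.0541, 0.0392]]
200 337 339 [[0.0211, 0.0505], [0.0198, 0.0406]]
190 364 367 [[0.0437, -0.0441], [0.042, -0.0574]]
200 365 368 [[0.0094, -0.0423], [0.0077, -0.0556]]
```

```bash
cat >>h.py <<'E'
from scipy.spatial.transform import Rotation as Ro
def plan(p,yaw):
    "yaw deg of tool y axis in world"
    s=env.get_state();R=np.array(s["eef_rot"]);y=np.radians(yaw)
    Y=np.array([np.cos(y),np.sin(y),0]);Z=np.array([0,0,-1.]);T=np.c_[np.cross(Y,Z),Y,Z]
    dp=R.T@(np.asarray(p)-s["ee_pos"]); rv=Ro.from_matrix(R.T@T).as_rotvec()
    print("t",round(s["clock"],2),"shift",dp.round(4),"turn",rv.round(4),"|d|",np.linalg.norm(dp).round(3),"rows>=",max(np.linalg.norm(dp)/.0417,np.degrees(np.linalg.norm(rv))/7.16).round(1))
def st():
    s=env.get_state();R=np.array(s["eef_rot"]);p=np.array(s["ee_pos"])
    f=np.array(s["wrist_force"]);print("t",round(s["clock"],2),"p",p.round(4),"rack",rack(p).round(4),"yawY",np.degrees(np.arctan2(R[1,1],R[0,1])).round(2),"tilt",R[2,:2].round(4),"F",f.round(2),"Frack",(f[:2]@EX).round(2),(f[:2]@EY).round(2),"w",round(s["grip_width"],4))
E
python3 -c "
from h import *
st();plan([.466,.352,.15],82.8)"
```

```text
t 0.3 p [0.2246 0.583  0.2224] rack [-0.2335  0.711 ] yawY 68.93 tilt [ 0.     -0.0005] F [-0.55 -0.99 -0.17] Frack -0.65 -0.93 w 0.0878
t 0.3 shift [-0.3083 -0.1287  0.0725] turn [-5.000e-04 -1.000e-04 -2.422e-01] |d| 0.342 rows>= 8.2
```

```bash
python3 -m creep '[[[-0.308,-0.1287,0.06,0,0,-0.2422,1],[-0.308,-0.1287,0.06,0,0,-0.2422,1],[-0.308,-0.1287,0.06,0,0,-0.2422,1],[-0.308,-0.1287,0.06,0,0,-0.2422,1],[-0.308,-0.1287,0.06,0,0,-0.2422,1],[-0.308,-0.1287,0.06,0,0,-0.2422,1],[-0.308,-0.1287,0.06,0,0,-0.2422,1],[-0.308,-0.1287,0.06,0,0,-0.2422,1]]]'
python3 -m creep '[[[0,0,0,0,0,0,1],[0,0,0,0,0,0,1],[0,0,0,0,0,0,1]]]'
python3 - <<'E'
from h import *
st();plan([.466,.352,.067],82.8)
d=top("a1.png");im=d["img"];cv2.imwrite("pics/a1c.png",cv2.resize(im[170:260,150:280],None,fx=6,fy=6,interpolation=2))
d=env.get_image("scene");cv2.imwrite("pics/a1s.png",d["img"])
E
```

```text
clock: 0.97
ee_pos: [0.4619, 0.3557, 0.1638]
eef_rot: [[-0.992, 0.125, 0.0], [0.125, 0.992, 0.0], [-0.0, 0.0, -1.0]]
wrist_force: [1.1, 1.8, -0.4]
grip_width: 0.0881
clock: 1.22
ee_pos: [0.4606, 0.3573, 0.164]
eef_rot: [[-0.992, 0.126, -0.0], [0.126, 0.992, 0.0], [0.0, 0.0, -1.0]]
wrist_force: [0.3, 0.4, 0.6]
grip_width: 0.0874
t 1.22 p [0.4606 0.3573 0.164 ] rack [-0.0202  0.4637] yawY 82.74 tilt [0.0004 0.0001] F [0.31 0.45 0.57] Frack 0.35 0.42 w 0.0874
t 1.22 shift [-0.006  -0.0046  0.097 ] turn [ 0.0001 -0.0004 -0.001 ] |d| 0.097 rows>= 2.3
```

View pics/a1c.png

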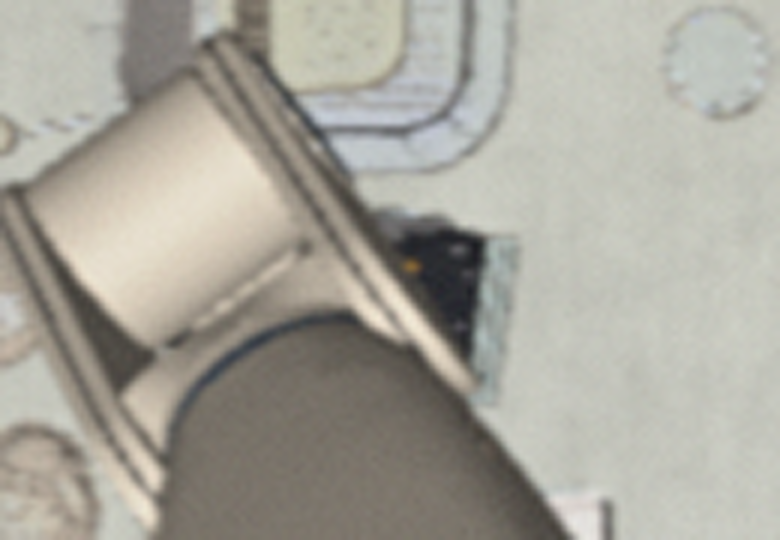

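View pics/a1s.png

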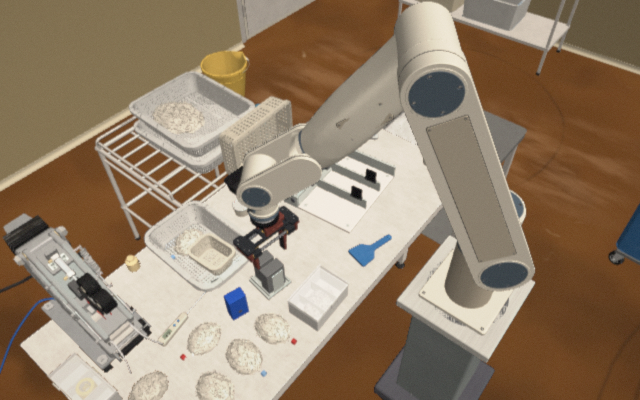

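```bash
python3 - <<'E'
import cv2
t=cv2.imread("pics/a1s.png")
cv2.imwrite("pics/a1sc.png",cv2.resize(t[200:305,215:320],None,fx=5.6,fy=5.6,interpolation=2))
E
```

```text
(no output)
```

View pics/a1sc.png

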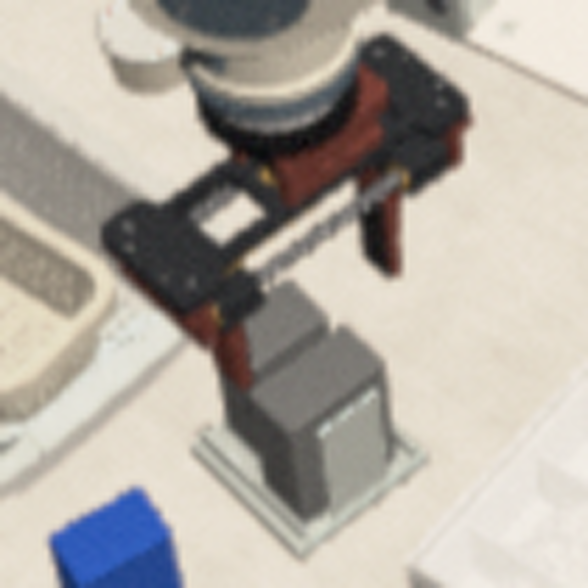

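```bash
python3 - <<'E'
from h import *
d=env.get_image("scene")
q=np.array([(302,432),(385,372),(335,325),(248,395)])/5.6+[215,200]-.41
W=ray(d,q,.104);print(W.round(4),W.mean(0))
for a,b in((0,1),(3,2),(0,3),(1,2)): print(np.linalg.norm(W[a]-W[b]).round(4),np.degrees(np.arctan2(*(W[b]-W[a])[1::-1])).round(1))
plan([.466,.352,.067],82.8)
E
```

```text
[[0.4498 0.3825 0.104 ]
 [0.4413 0.3284 0.104 ]
 [0.4821 0.3222 0.104 ]
 [0.4872 0.3831 0.104 ]] [0.46510494 0.35403956 0.104     ]
0.0548 -98.9
0.0611 -94.9
0.0375 0.9
0.0412 -8.6
t 1.37 shift [-0.0069 -0.0056  0.0972] turn [0.0004 0.0002 0.0019] |d| 0.098 rows>= 2.3
```

```bash
python3 -m creep '[[[-0.0065,-0.005,0.02,0,0,0,1],[-0.0065,-0.005,0.05,0,0,0,1],[-0.0065,-0.005,0.08,0,0,0,1],[-0.0065,-0.005,0.097,0,0,0,1],[-0.0065,-0.005,0.097,0,0,0,1]]]'
python3 -c "
from h import *
st()"
```

```text
clock: 1.78
ee_pos: [0.4635, 0.351, 0.0636]
eef_rot: [[-0.992, 0.123, -0.005], [0.123, 0.992, -0.004], [0.004, -0.004, -1.0]]
wrist_force: [0.1, 0.1, 0.6]
grip_width: 0.0877
t 1.78 p [0.4635 0.351  0.0636] rack [-0.0179  0.4572] yawY 82.92 tilt [ 0.0045 -0.0041] F [0.1  0.07 0.64] Frack 0.11 0.06 w 0.0877
```

```bash
python3 -m creep '[[[0,0,0,0,0,0,1],[0,0,0,0,0,0,0.5],[0,0,0,0,0,0,0.5],[0,0,0,0,0,0,0.5],[0,0,0,0,0,0,0.5],[0,0,0,0,0,0,0.5]]]'
python3 -c "
from h import *
st()"
```

```text
clock: 2.28
ee_pos: [0.4673, 0.3523, 0.0683]
eef_rot: [[-0.992, 0.125, 0.002], [0.125, 0.992, 0.002], [-0.002, 0.002, -1.0]]
wrist_force: [-1.4, 1.5, 6.5]
grip_width: 0.0661
t 2.28 p [0.4673 0.3523 0.0683] rack [-0.0141  0.458 ] yawY 82.8 tilt [-0.0017  0.002 ] F [-1.45  1.53  6.45] Frack -1.29 1.66 w 0.0661
```

```bash
python3 -m creep '[[[0,0,-0.02,0,0,0,0],[0,0,-0.05,0,0,0,0],[0,0,-0.08,0,0,0,0],[0,0,-0.12,0,0,0,0],[0,0,-0.12,0,0,0,0],[0,0,-0.12,0,0,0,0]]]'
python3 - <<'E'
from h import *
st();plan([.45,.175,.17],95.5)
d=top("a2.png");print(ray(d,[(269,180),(262,225),(295,265),(263,143),(449,246),(438,171)],.03).round(3));print(env.get_state()["qpos"])
cv2.imwrite("pics/a2s.png",env.get_image("scene")["img"])
E
```

```text
clock: 2.78
ee_pos: [0.4676, 0.3521, 0.1892]
eef_rot: [[-0.992, 0.125, 0.004], [0.125, 0.992, 0.003], [-0.004, 0.003, -1.0]]
wrist_force: [-0.3, -0.1, -3.9]
grip_width: 0.066
t 2.78 p [0.4676 0.3521 0.1892] rack [-0.0137  0.4579] yawY 82.8 tilt [-0.0035  0.0032] F [-0.27 -0.1  -3.91] Frack -0.27 -0.07 w 0.066
t 2.78 shift [-0.0046 -0.178   0.0187] turn [ 0.0028  0.0039 -0.2217] |d| 0.179 rows>= 4.3
[[ 0.624  0.177  0.03 ]
 [ 0.469  0.202  0.03 ]
 [ 0.332  0.094  0.03 ]
 [ 0.758  0.197  0.03 ]
 [ 0.38  -0.421  0.03 ]
 [ 0.639 -0.407  0.03 ]]
[ 6.25124516e-01  4.06180508e-01  1.75089751e+00 -6.26160751e-05
  9.83730233e-01 -8.19927683e-01]
```

View pics/a2.png

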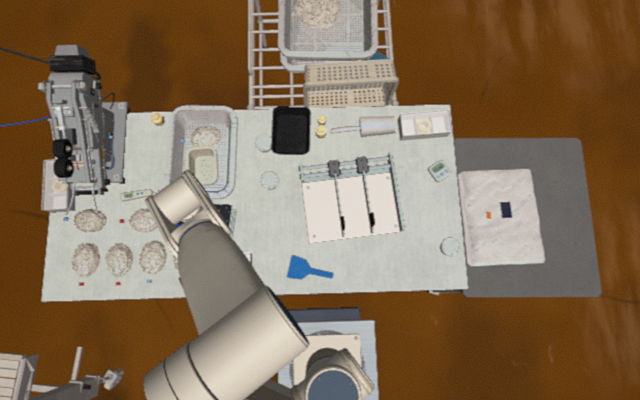

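View pics/a2s.png

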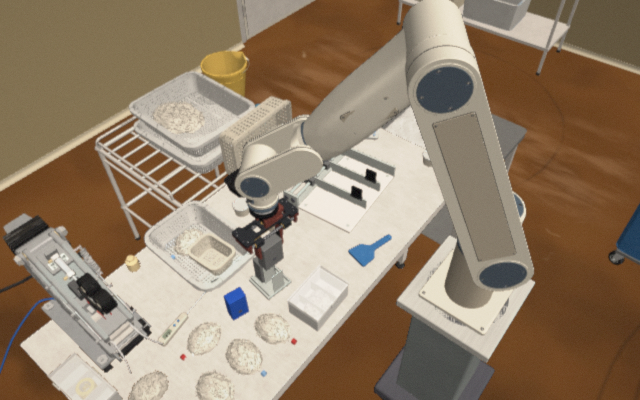

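```bash
python3 -m creep '[[[0,-0.04,0,0,0,0,0],[-0.003,-0.08,0,0,0,-0.1,0],[-0.004,-0.12,0.03,0,0,-0.2217,0],[-0.0046,-0.16,0.06,0,0,-0.2217,0],[-0.0046,-0.178,0.09,0,0,-0.2217,0],[-0.0046,-0.178,0.11,0.003,0.004,-0.2217,0],[-0.0046,-0.178,0.115,0.003,0.004,-0.2217,0],[-0.0046,-0.178,0.115,0.003,0.004,-0.2217,0]]]'
python3 -c "
from h import *
st();plan([.45,.175,.057],95.5)"
```

```text
clock: 3.55
ee_pos: [0.4466, 0.1733, 0.0694]
eef_rot: [[-0.995, -0.095, -0.01], [-0.095, 0.995, -0.005], [0.011, -0.004, -1.0]]
wrist_force: [-0.4, 0.5, -1.9]
grip_width: 0.0661
t 3.55 p [0.4466 0.1733 0.0694] rack [-0.0519  0.2819] yawY 95.44 tilt [ 0.0107 -0.004 ] F [-0.41  0.5  -1.87] Frack -0.36 0.53 w 0.0661
t 3.55 shift [-0.0037  0.0014  0.0123] turn [-0.004  -0.0107 -0.001 ] |d| 0.013 rows>= 0.3
```

```bash
python3 -m creep '[[[0,0,0,0,0,0,0],[0,0,0,0,0,0,0]]]'
python3 -c "
from h import *
st();plan([.45,.175,.057],95.5)"
```

```text
clock: 3.72
ee_pos: [0.4498, 0.1754, 0.0728]
eef_rot: [[-0.995, -0.097, -0.002], [-0.097, 0.995, -0.002], [0.003, -0.002, -1.0]]
wrist_force: [0.2, 0.7, -2.7]
grip_width: 0.0658
t 3.72 p [0.4498 0.1754 0.0728] rack [-0.0484  0.2837] yawY 95.56 tilt [ 0.0025 -0.002 ] F [ 0.21  0.71 -2.69] Frack 0.28 0.68 w 0.0658
t 3.72 shift [-0.0002 -0.0004  0.0158] turn [-0.002  -0.0025  0.0011] |d| 0.016 rows>= 0.4
```

```bash
python3 -m creep '[[[0,0,0.008,0,0,0,0],[0,0,0.013,0,0,0,0],[0,0,0.0145,0,0,0,0],[0,0,0.0155,0,0,0,0],[0,0,0.0155,0,0,0,0]]]'
python3 -c "
from h import *
st()"
```

```text
clock: 4.13
ee_pos: [0.4487, 0.1744, 0.0565]
eef_rot: [[-0.995, -0.096, -0.004], [-0.096, 0.995, -0.003], [0.004, -0.003, -1.0]]
wrist_force: [-0.7, 0.2, -2.5]
grip_width: 0.0656
t 4.13 p [0.4487 0.1744 0.0565] rack [-0.0496  0.2828] yawY 95.52 tilt [ 0.0043 -0.0025] F [-0.71  0.18 -2.52] Frack -0.69 0.25 w 0.0656
```

```bash
python3 -m creep '[[[0,0,0.001,0,0,0,0],[0,0,0.002,0,0,0,0],[0,0,0.002,0,0,0,0]]]'
python3 -c "
from h import *
st()"
```

```text
clock: 4.38
ee_pos: [0.4489, 0.1744, 0.0563]
eef_rot: [[-0.995, -0.096, -0.004], [-0.096, 0.995, -0.003], [0.004, -0.002, -1.0]]
wrist_force: [-6.4, -2.1, 23.2]
grip_width: 0.0659
t 4.38 p [0.4489 0.1744 0.0563] rack [-0.0494  0.2828] yawY 95.5 tilt [ 0.0038 -0.0023] F [-6.38 -2.08 23.22] Frack -6.56 -1.46 w 0.0659
```

```bash
python3 -m creep '[[[0,0,-0.001,0,0,0,1],[0,0,-0.001,0,0,0,1],[0,0,-0.001,0,0,0,1],[0,0,-0.02,0,0,0,1],[0,0,-0.05,0,0,0,1],[0,0,-0.075,0,0,0,1],[0,0,-0.075,0,0,0,1],[0,0,-0.075,0,0,0,1]]]'
python3 - <<'E'
from h import *
st();plan([.45,.175,.131],5.5)
E
```

```text
clock: 5.05
ee_pos: [0.45, 0.1748, 0.1305]
eef_rot: [[-0.995, -0.096, -0.001], [-0.096, 0.995, -0.002], [0.001, -0.002, -1.0]]
wrist_force: [0.1, 0.3, 0.3]
grip_width: 0.0879
t 5.05 p [0.45   0.1748 0.1305] rack [-0.0483  0.283 ] yawY 95.5 tilt [ 0.0012 -0.0018] F [0.14 0.28 0.31] Frack 0.17 0.27 w 0.0879
t 5.05 shift [ 0.      0.0002 -0.0005] turn [-2.3000e-03  4.0000e-04  1.5709e+00] |d| 0.001 rows>= 12.6
```

```bash
python3 -m creep '[[[0,0,0,0,0,1.571,1],[0,0,0,0,0,1.571,1],[0,0,0,0,0,1.571,1],[0,0,0,0,0,1.571,1],[0,0,0,0,0,1.571,1],[0,0,0,0,0,1.571,1],[0,0,0,0,0,1.571,1],[0,0,0,0,0,1.571,1]]]'
python3 -m creep '[[[0,0,0,0,0,0.571,1],[0,0,0,0,0,0.571,1],[0,0,0,0,0,0.571,1],[0,0,0,0,0,0.571,1],[0,0,0,0,0,0.571,1],[0,0,0,0,0,0.571,1],[0,0,0,0,0,0.571,1]]]'
python3 - <<'E'
from h import *
st();plan([.45,.175,.057],5.5)
E
```

```text
clock: 5.72
ee_pos: [0.4481, 0.1741, 0.1279]
eef_rot: [[-0.614, 0.79, -0.007], [0.79, 0.614, -0.004], [0.001, -0.008, -1.0]]
wrist_force: [0.2, -0.1, 0.7]
grip_width: 0.0876
clock: 6.3
ee_pos: [0.4483, 0.1742, 0.1283]
eef_rot: [[-0.098, 0.995, -0.006], [0.995, 0.098, -0.004], [-0.003, -0.006, -1.0]]
wrist_force: [-0.8, 0.9, 0.4]
grip_width: 0.0875
t 6.3 p [0.4483 0.1742 0.1283] rack [-0.05    0.2826] yawY 5.63 tilt [-0.0031 -0.0064] F [-0.78  0.88  0.35] Frack -0.7 0.95 w 0.0875
t 6.3 shift [0.0009 0.0022 0.0713] turn [-0.0064  0.0031  0.0023] |d| 0.071 rows>= 1.7
```

```bash
python3 -m creep '[[[0,0,0.03,0,0,0,1],[0,0,0.06,0,0,0,1],[0,0,0.071,0,0,0.002,1],[0,0,0.071,0,0,0.002,1],[0,0,0.071,0,0,0.002,1],[0,0,0.071,0,0,0.002,1]]]'
python3 - <<'E'
from h import *
st();plan([.45,.175,.057],5.5)
E
```

```text
clock: 6.8
ee_pos: [0.4493, 0.1745, 0.0592]
eef_rot: [[-0.094, 0.996, -0.003], [0.996, 0.094, -0.003], [-0.002, -0.003, -1.0]]
wrist_force: [0.5, 0.6, -0.0]
grip_width: 0.0876
t 6.8 p [0.4493 0.1745 0.0592] rack [-0.049   0.2828] yawY 5.41 tilt [-0.0023 -0.0034] F [ 0.54  0.56 -0.03] Frack 0.59 0.5 w 0.0876
t 6.8 shift [0.0005 0.0007 0.0022] turn [-0.0034  0.0023 -0.0015] |d| 0.002 rows>= 0.1
```

Good. Close the gripper on the broad faces.

```bash
python3 -m creep '[[[0,0,0,0,0,0,0],[0,0,0,0,0,0,0],[0,0,0,0,0,0,0],[0,0,0,0,0,0,0],[0,0,0,0,0,0,0],[0,0,0,0,0,0,0],[0,0,0,0,0,0,0]]]'
python3 - <<'E'
from h import *
st()
E
```

```text
clock: 7.38
ee_pos: [0.4488, 0.1743, 0.0585]
eef_rot: [[-0.094, 0.996, -0.004], [0.996, 0.094, -0.003], [-0.003, -0.004, -1.0]]
wrist_force: [-0.4, -0.1, -0.4]
grip_width: 0.0449
t 7.38 p [0.4488 0.1743 0.0585] rack [-0.0496  0.2826] yawY 5.38 tilt [-0.0025 -0.0042] F [-0.4  -0.11 -0.38] Frack -0.41 -0.07 w 0.0449
```

```bash
python3 -m creep '[[[0,0,0,0,0,0,0],[0,0,0,0,0,0,0],[0,0,0,0,0,0,0],[0,0,0,0,0,0,0]]]'
python3 - <<'E'
from h import *
st()
E
```

```text
clock: 7.72
ee_pos: [0.4486, 0.1742, 0.0584]
eef_rot: [[-0.094, 0.996, -0.004], [0.996, 0.094, -0.003], [-0.003, -0.005, -1.0]]
wrist_force: [-0.2, 0.8, -0.3]
grip_width: 0.0357
t 7.72 p [0.4486 0.1742 0.0584] rack [-0.0497  0.2826] yawY 5.38 tilt [-0.0026 -0.0046] F [-0.18  0.8  -0.35] Frack -0.1 0.81 w 0.0357
```

```bash
python3 -m creep '[[[0,0,-0.03,0,0,0,0],[0,0,-0.07,0,0,0,0],[0,0,-0.11,0,0,0,0],[0,0,-0.135,0,0,0,0],[0,0,-0.135,0,0,0,0]]]'
python3 - <<'E'
from h import *
st();plan(list(world(.02,-.110))+[.17],5.5);print(world(.02,-.11),env.get_state()["qpos"])
E
```

```text
clock: 8.13
ee_pos: [0.4523, 0.1758, 0.1984]
eef_rot: [[-0.094, 0.996, 0.005], [0.996, 0.094, 0.0], [-0.0, 0.005, -1.0]]
wrist_force: [1.1, 0.5, -3.3]
grip_width: 0.036
t 8.13 p [0.4523 0.1758 0.1984] rack [-0.0459  0.2838] yawY 5.38 tilt [-0.0002  0.0047] F [ 1.07  0.51 -3.33] Frack 1.11 0.4 w 0.036
t 8.13 shift [-0.3936  0.0666  0.0288] turn [ 0.0047  0.0002 -0.0021] |d| 0.4 rows>= 9.6
[ 0.55565096 -0.20987667] [ 3.46992388e-01  2.49978945e-01  1.95568058e+00 -1.75054062e-03
  9.31455338e-01  2.54142886e-01]
```

```bash
python3 -m creep '[[[-0.3936,0.066,0,0,0,-0.002,0],[-0.3936,0.066,0,0,0,-0.002,0],[-0.3936,0.066,0,0,0,-0.002,0],[-0.3936,0.066,0,0,0,-0.002,0],[-0.3936,0.066,0,0,0,-0.002,0],[-0.3936,0.066,0,0,0,-0.002,0],[-0.3936,0.066,0,0,0,-0.002,0],[-0.3936,0.066,0,0,0,-0.002,0]]]'
python3 - <<'E'
from h import *
st();plan(list(world(.02,-.110))+[.17],5.5)
E
```

```text
clock: 8.8
ee_pos: [0.5341, -0.1494, 0.1922]
eef_rot: [[-0.096, 0.995, -0.006], [0.995, 0.096, -0.002], [-0.002, -0.007, -1.0]]
wrist_force: [0.7, 0.7, -2.3]
grip_width: 0.0359
t 8.8 p [ 0.5341 -0.1494  0.1922] rack [ 0.0044 -0.0477] yawY 5.49 tilt [-0.0016 -0.0066] F [ 0.7   0.68 -2.27] Frack 0.76 0.61 w 0.0359
t 8.8 shift [-0.0623  0.0158  0.0222] turn [-0.0066  0.0016 -0.0002] |d| 0.068 rows>= 1.6
```

```bash
python3 -m creep '[[[-0.035,0.006,0,0,0,0,0],[-0.0605,0.0115,0,0,0,0,0],[-0.0605,0.0115,0,0,0,0,0],[-0.0605,0.0115,0,0,0,0,0],[-0.0605,0.0115,0,0,0,0,0]]]'
python3 - <<'E'
from h import *
st();plan(list(world(.02,-.110))+[.076],5.5)
im=top("a3.png")["img"];cv2.imwrite("pics/a3c.png",cv2.resize(im[145:250,290:410],None,fx=6,fy=5.7,interpolation=2))
im=env.get_image("scene")["img"];cv2.imwrite("pics/a3s.png",cv2.resize(im[100:260,230:430],None,fx=3.7,fy=3.7,interpolation=2))
E
```

```text
clock: 9.22
ee_pos: [0.551, -0.2059, 0.1925]
eef_rot: [[-0.095, 0.995, -0.007], [0.995, 0.095, -0.002], [-0.001, -0.007, -1.0]]
wrist_force: [-0.2, -0.5, -2.5]
grip_width: 0.0358
t 9.22 p [ 0.551  -0.2059  0.1925] rack [ 0.0157 -0.1056] yawY 5.47 tilt [-0.0009 -0.007 ] F [-0.16 -0.51 -2.54] Frack -0.21 -0.5 w 0.0358
t 9.22 shift [-0.0043  0.0051  0.1164] turn [-0.007   0.0009 -0.0005] |d| 0.117 rows>= 2.8
```

View pics/a3c.png

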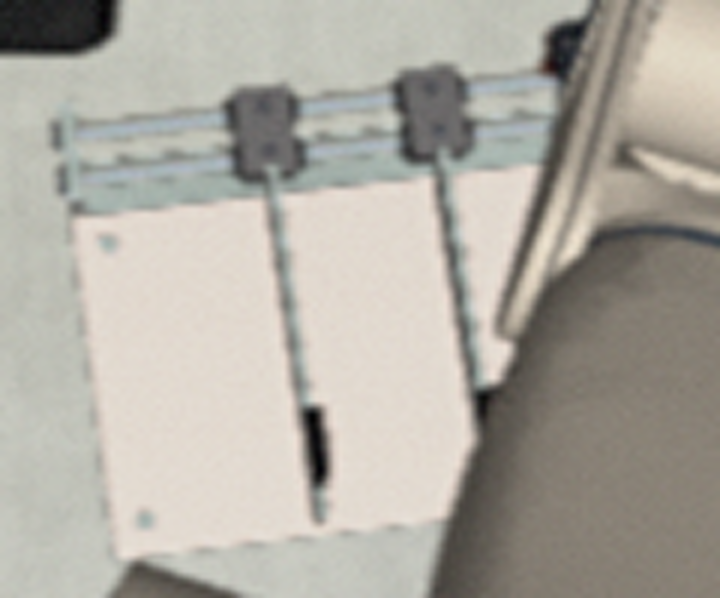

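View pics/a3s.png

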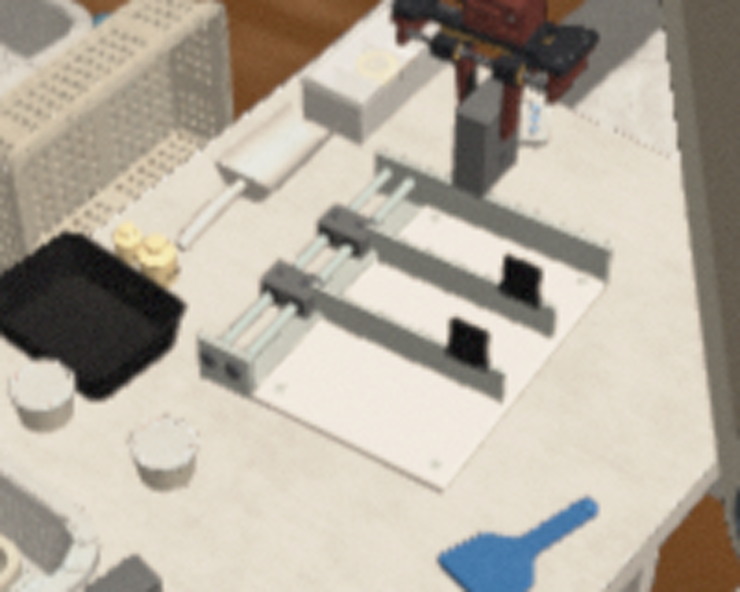

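```bash
python3 - <<'E'
from h import *
d=env.get_image("scene")
q=np.array([(608,250),(553,308),(503,372),(441,490),(607,282)])/3.7+[230,100]-.36
for p,z in zip(q,(.06,.06,.06,.016,.016)): print(rack(ray(d,[p],z)[0]).round(4))
E
```

```text
[-0.1002 -0.1501]
[-0.0936 -0.052 ]
[-0.095   0.0445]
[-0.1016  0.1622]
[-0.1026 -0.1523]
```

```bash
python3 -m creep '[[[-0.003,0.003,0.03,0,0,0,0],[-0.003,0.004,0.06,0,0,0,0],[-0.003,0.004,0.09,0,0,0,0],[-0.003,0.004,0.108,0,0,0,0],[-0.003,0.004,0.108,0,0,0,0],[-0.003,0.004,0.108,0,0,0,0]]]'
python3 - <<'E'
from h import *
st();plan(list(world(.02,-.110))+[.076],5.5)
E
```

```text
clock: 9.87
ee_pos: [0.5556, -0.2084, 0.0856]
eef_rot: [[-0.097, 0.995, -0.006], [0.995, 0.097, -0.002], [-0.002, -0.006, -1.0]]
wrist_force: [0.4, 0.4, -1.3]
grip_width: 0.0359
t 9.87 p [ 0.5556 -0.2084  0.0856] rack [ 0.0201 -0.1086] yawY 5.57 tilt [-0.0016 -0.0061] F [ 0.41  0.41 -1.33] Frack 0.45 0.37 w 0.0359
t 9.87 shift [-0.0014  0.      0.0096] turn [-0.0061  0.0016  0.0012] |d| 0.01 rows>= 0.2
```

```bash
python3 -m creep '[[[0,0,0.005,-0.006,0.001,0,0],[0,0,0.008,-0.006,0.001,0,0],[0,0,0.009,-0.006,0.001,0,0],[0,0,0.010,-0.006,0.001,0,0],[0,0,0.010,-0.006,0.001,0,0]]]'
python3 - <<'E'
from h import *
st()
E
```

```text
clock: 10.28
ee_pos: [0.5563, -0.2097, 0.0767]
eef_rot: [[-0.096, 0.995, 0.003], [0.995, 0.096, -0.002], [-0.002, 0.003, -1.0]]
wrist_force: [0.4, 0.5, -2.4]
grip_width: 0.0361
t 10.28 p [ 0.5563 -0.2097  0.0767] rack [ 0.0207 -0.1099] yawY 5.49 tilt [-0.002   0.0025] F [ 0.43  0.52 -2.36] Frack 0.48 0.48 w 0.0361
```

```bash
python3 -m creep '[[[0,0,0.001,0,0,0,0],[0,0,0.002,0,0,0,0],[0,0,0.002,0,0,0,0]]]'
python3 - <<'E'
from h import *
st()
E
```

```text
clock: 10.53
ee_pos: [0.5562, -0.2096, 0.0744]
eef_rot: [[-0.096, 0.995, 0.002], [0.995, 0.096, -0.002], [-0.002, 0.002, -1.0]]
wrist_force: [-0.5, 0.7, 0.1]
grip_width: 0.0357
t 10.53 p [ 0.5562 -0.2096  0.0744] rack [ 0.0206 -0.1098] yawY 5.49 tilt [-0.0018  0.0021] F [-0.47  0.7   0.09] Frack -0.4 0.74 w 0.0357
```

```bash
python3 -m creep '[[[-0.001,0,0,0,0,0,0],[-0.002,0,0,0,0,0,0],[-0.003,0,0,0,0,0,0],[-0.004,0,0,0,0,0,0],[-0.005,0,0,0,0,0,0],[-0.005,0,0,0,0,0,0]]]'
python3 -c "
from h import *
st()"
python3 -m creep '[[[-0.001,0,0,0,0,0,0],[-0.001,0,0,0,0,0,0]]]'
python3 -c "
from h import *
st()"
```

```text
clock: 11.03
ee_pos: [0.5567, -0.2146, 0.0744]
eef_rot: [[-0.096, 0.995, 0.002], [0.995, 0.096, -0.001], [-0.002, 0.002, -1.0]]
wrist_force: [-1.2, 3.4, 4.1]
grip_width: 0.0355
t 11.03 p [ 0.5567 -0.2146  0.0744] rack [ 0.0206 -0.1148] yawY 5.49 tilt [-0.0016  0.0021] F [-1.24  3.36  4.09] Frack -0.92 3.47 w 0.0355
clock: 11.2
ee_pos: [0.5568, -0.2156, 0.0745]
eef_rot: [[-0.096, 0.995, 0.002], [0.995, 0.096, -0.001], [-0.002, 0.002, -1.0]]
wrist_force: [-0.8, 4.3, 5.0]
grip_width: 0.0357
t 11.2 p [ 0.5568 -0.2156  0.0745] rack [ 0.0206 -0.1158] yawY 5.49 tilt [-0.0016  0.0021] F [-0.8   4.33  5.  ] Frack -0.39 4.39 w 0.0357
```

```bash
for i in 1; do python3 -m creep '[[[-0.001,0,0,0,0,0,0],[-0.001,0,0,0,0,0,0]]]' >/dev/null;  done
python3 -c "
from h import *
st()"
python3 -m creep '[[[-0.0007,0,0,0,0,0,0],[-0.0007,0,0,0,0,0,0]]]' >/dev/null
python3 -c "
from h import *
st()"
```

```text
t 11.37 p [ 0.5569 -0.2164  0.0744] rack [ 0.0206 -0.1166] yawY 5.49 tilt [-0.0013  0.002 ] F [-1.    4.57  5.33] Frack -0.55 4.64 w 0.0358
t 11.53 p [ 0.5569 -0.2165  0.0745] rack [ 0.0206 -0.1167] yawY 5.48 tilt [-0.0004  0.0018] F [-1.57  8.06  8.53] Frack -0.79 8.18 w 0.0357
```

```bash
python3 -m creep '[[[0.0002,0,-0.0005,0,0,0,0.7],[0.0002,0,-0.0005,0,0,0,0.7],[0.0002,0,-0.0005,0,0,0,0.7],[0.0002,0,-0.0005,0,0,0,0.7],[0.0002,0,-0.03,0,0,0,0.7],[0.0002,0,-0.065,0,0,0,0.7],[0.0002,0,-0.08,0,0,0,0.7],[0.0002,0,-0.08,0,0,0,0.7]]]'
python3 - <<'E'
from h import *
st();plan(list(world(-.06,-.05))+[.155],-84.5);plan(list(world(-.06,-.05))+[.155],95.5);print(env.get_state()["qpos"])
E
```

```text
clock: 12.2
ee_pos: [0.559, -0.2182, 0.158]
eef_rot: [[-0.096, 0.995, 0.008], [0.995, 0.096, -0.004], [-0.005, 0.008, -1.0]]
wrist_force: [0.4, -0.5, 0.5]
grip_width: 0.0616
t 12.2 p [ 0.559  -0.2182  0.158 ] rack [ 0.0225 -0.1186] yawY 5.49 tilt [-0.005   0.0078] F [ 0.38 -0.55  0.5 ] Frack 0.33 -0.58 w 0.0616
t 12.2 shift [ 0.0686 -0.0825  0.002 ] turn [ 0.01   -0.0021  1.5705] |d| 0.107 rows>= 12.6
t 12.2 shift [ 0.0686 -0.0825  0.002 ] turn [ 0.0021  0.01   -1.5711] |d| 0.107 rows>= 12.6
[-3.91570857e-01  4.62597604e-01  1.73925979e+00 -1.00537607e-03
  9.30527903e-01 -4.86685859e-01]
```

```bash
python3 -m creep '[[[0.0686,-0.0825,0,0.01,-0.002,1.57,0.45],[0.0686,-0.0825,0,0.01,-0.002,1.57,0.45],[0.0686,-0.0825,0,0.01,-0.002,1.57,0.45],[0.0686,-0.0825,0,0.01,-0.002,1.57,0.45],[0.0686,-0.0825,0,0.01,-0.002,1.57,0.45],[0.0686,-0.0825,0,0.01,-0.002,1.57,0.45],[0.0686,-0.0825,0,0.01,-0.002,1.57,0.45],[0.0686,-0.0825,0,0.01,-0.002,1.57,0.45]]]' | head -1
python3 -m creep '[[[0,0,0,0,0,0.57,0.45],[0,0,0,0,0,0.57,0.45],[0,0,0,0,0,0.57,0.45],[0,0,0,0,0,0.57,0.45],[0,0,0,0,0,0.57,0.45],[0,0,0,0,0,0.57,0.45],[0,0,0,0,0,0.57,0.45]]]' | head -1
python3 - <<'E'
from h import *
st();plan(list(world(-.06,-.05))+[.067],-84.5)
im=env.get_image("scene")["img"];cv2.imwrite("pics/a4s.png",cv2.resize(im[100:260,230:430],None,fx=3.7,fy=3.7,interpolation=2))
E
```

```text
clock: 12.87
clock: 13.45
t 13.45 p [ 0.4674 -0.1564  0.1531] rack [-0.0627 -0.0484] yawY -84.32 tilt [-0.0055 -0.0008] F [0.51 1.5  0.23] Frack 0.66 1.44 w 0.0395
t 13.45 shift [0.0032 0.0017 0.0861] turn [-0.0008  0.0055  0.0031] |d| 0.086 rows>= 2.1
```

View pics/a4s.png

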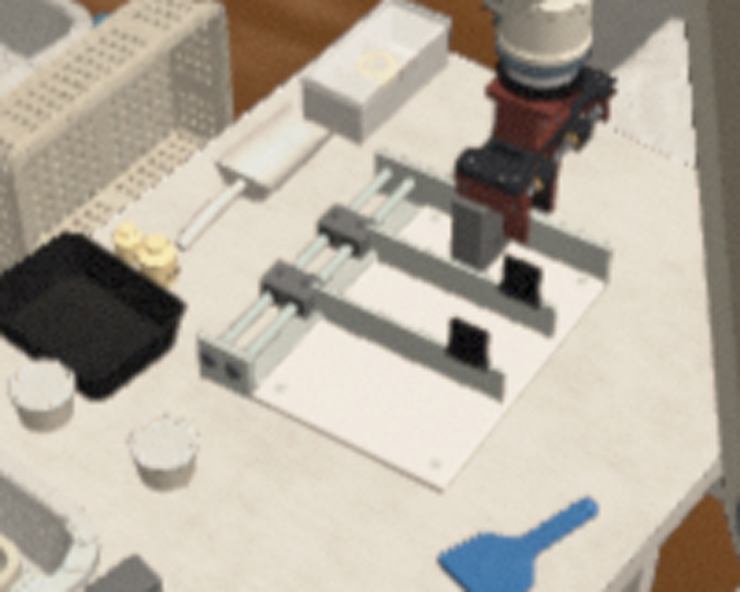

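```bash
python3 -m creep '[[[0.002,0.0015,0.03,0,0.004,0.003,0.45],[0.002,0.0015,0.06,0,0.004,0.003,0.45],[0.002,0.0015,0.083,0,0.004,0.003,0.45],[0.002,0.0015,0.083,0,0.004,0.003,0.45],[0.002,0.0015,0.083,0,0.004,0.003,0.45]]]'|head -1
python3 - <<'E'
from h import *
st();plan(list(world(-.06,-.05))+[.068],-84.5)
E
```

```text
clock: 13.92
t 13.92 p [ 0.4688 -0.1575  0.0701] rack [-0.0615 -0.0495] yawY -84.56 tilt [-0.0031 -0.0016] F [0.06 0.55 0.21] Frack 0.11 0.54 w 0.0396
t 13.92 shift [0.0015 0.0005 0.002 ] turn [-0.0016  0.0031 -0.0011] |d| 0.003 rows>= 0.1
```

```bash
python3 -m creep '[[[0,0,0,0,0,0,0],[0,0,0,0,0,0,0],[0,0,0,0,0,0,0],[0,0,0,0,0,0,0],[0,0,0,0,0,0,0],[0,0,0,0,0,0,0],[0,0,0,0,0,0,0]]]'|head -1
python3 -c "
from h import *
st()"
```

```text
clock: 14.5
t 14.5 p [ 0.4706 -0.1589  0.0721] rack [-0.0598 -0.0511] yawY -84.58 tilt [0.0018 0.0017] F [-1.74 -5.75  4.25] Frack -2.29 -5.55 w 0.0098
```

```bash
python3 -m creep '[[[0,0.004,0,0,0,0,0],[0,0.008,0,0,0,0,0],[0,0.012,0,0,0,0,0],[0,0.016,0,0,0,0,0],[0,0.020,0,0,0,0,0],[0,0.023,0,0,0,0,0],[0,0.025,0,0,0,0,0],[0,0.026,0,0,0,0,0]]]'|head -1
python3 -c "
from h import *
st()"
```

```text
clock: 15.17
t 15.17 p [ 0.4729 -0.1831  0.072 ] rack [-0.0598 -0.0754] yawY -84.63 tilt [ 0.0014 -0.0008] F [0.25 7.74 8.51] Frack 0.99 7.68 w 0.0098
```

```bash
python3 -m creep '[[[0,0.001,0,0,0,0,0],[0,0.002,0,0,0,0,0],[0,0.003,0,0,0,0,0],[0,0.0035,0,0,0,0,0]]]'|head -1
python3 -c "
from h import *
st()"
python3 -m creep '[[[0,0.0005,0,0,0,0,0],[0,0.001,0,0,0,0,0]]]'|head -1
python3 -c "
from h import *
st()"
```

```text
clock: 15.5
t 15.5 p [ 0.4732 -0.1865  0.072 ] rack [-0.0598 -0.0789] yawY -84.63 tilt [ 0.0014 -0.0008] F [0.88 6.64 7.54] Frack 1.51 6.52 w 0.0102
clock: 15.67
t 15.67 p [ 0.4733 -0.1874  0.072 ] rack [-0.0598 -0.0798] yawY -84.62 tilt [ 0.0014 -0.0008] F [0.81 7.53 6.66] Frack 1.53 7.41 w 0.0097
```

```bash
python3 -m creep '[[[0,0.0005,0,0,0,0,0],[0,0.001,0,0,0,0,0]]]'|head -1
python3 -c "
from h import *
st()"
python3 -m creep '[[[0,0.0005,0,0,0,0,0],[0,0.0005,0,0,0,0,0]]]'|head -1
python3 -c "
from h import *
st()"
```

```text
clock: 15.83
t 15.83 p [ 0.4733 -0.188   0.072 ] rack [-0.0598 -0.0803] yawY -84.65 tilt [ 0.0013 -0.0017] F [ 0.98 13.51  9.65] Frack 2.27 13.35 w 0.0098
clock: 16.0
t 16.0 p [ 0.4733 -0.1879  0.072 ] rack [-0.0599 -0.0803] yawY -84.65 tilt [ 0.0011 -0.0023] F [ 1.05 13.88  8.76] Frack 2.37 13.71 w 0.0099
```

```bash
python3 -m creep '[[[0,0.0005,0,0,0,0,0],[0,0.001,0,0,0,0,0],[0,0.001,0,0,0,0,0]]]'|head -1
python3 -c "
from h import *
st()
im=env.get_image('scene')['img'];cv2.imwrite('pics/a5s.png',cv2.resize(im[130:230,330:430],None,fx=6,fy=6,interpolation=2))"
```

```text
clock: 16.25
t 16.25 p [ 0.4733 -0.188   0.072 ] rack [-0.0599 -0.0803] yawY -84.67 tilt [ 0.0008 -0.0037] F [ 2.26 19.82 10.44] Frack 4.15 19.51 w 0.0098
```

View pics/a5s.png

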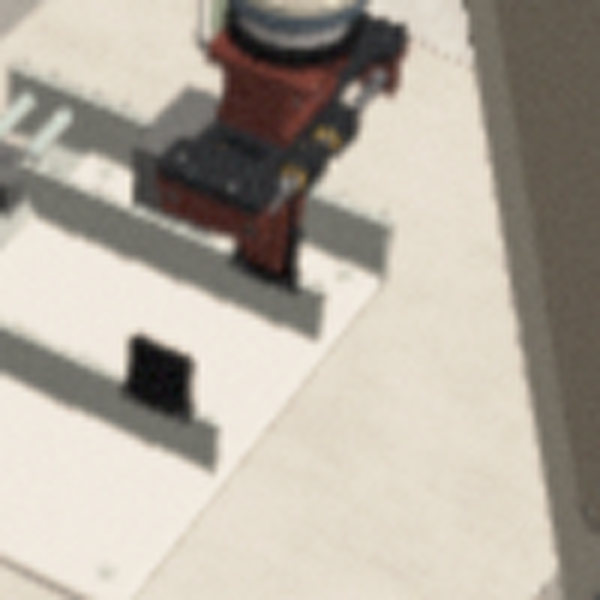

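```bash
python3 -m creep '[[[0,-0.0008,0,0,0,0,0],[0,-0.0008,0,0,0,0,0.45],[0,-0.0008,0,0,0,0,0.45],[0,-0.0008,0,0,0,0,0.45],[0,-0.0008,0,0,0,0,0.45],[0,-0.0008,-0.03,0,0,0,0.45],[0,-0.0008,-0.07,0,0,0,0.45],[0,-0.0008,-0.09,0,0,0,0.45]]]'|head -1
python3 - <<'E'
from h import *
st();plan(list(world(.0206,-.1167))+[.155],5.5)
E
```

```text
clock: 16.97
t 16.97 p [ 0.4736 -0.1906  0.1637] rack [-0.0598 -0.083 ] yawY -84.66 tilt [0.0018 0.0009] F [-0.5  -1.2  -0.12] Frack -0.61 -1.15 w 0.0394
t 16.97 shift [0.0805 0.0335 0.0088] turn [ 2.1000e-03 -7.0000e-04 -1.5735e+00] |d| 0.088 rows>= 12.6
```

```bash
python3 -m creep '[[[0.0805,0.0335,0,0.002,-0.001,-1.573,0.75],[0.0805,0.0335,0,0.002,-0.001,-1.573,0.75],[0.0805,0.0335,0,0.002,-0.001,-1.573,0.75],[0.0805,0.0335,0,0.002,-0.001,-1.573,0.75],[0.0805,0.0335,0,0.002,-0.001,-1.573,0.75],[0.0805,0.0335,0,0.002,-0.001,-1.573,0.75],[0.0805,0.0335,0,0.002,-0.001,-1.573,0.75],[0.0805,0.0335,0,0.002,-0.001,-1.573,0.75]]]' | head -1
python3 -m creep '[[[0,0,0,0,0,-0.573,0.75],[0,0,0,0,0,-0.573,0.75],[0,0,0,0,0,-0.573,0.75],[0,0,0,0,0,-0.573,0.75],[0,0,0,0,0,-0.573,0.75],[0,0,0,0,0,-0.573,0.75],[0,0,0,0,0,-0.573,0.75],[0,0,0,0,0,-0.573,0.75]]]' | head -1
python3 - <<'E'
from h import *
st();plan(list(world(.0206,-.1167))+[.0745],5.5)
im=env.get_image("scene")["img"];cv2.imwrite("pics/a6s.png",cv2.resize(im[100:240,300:440],None,fx=4.2,fy=4.2,interpolation=2))
E
```

```text
clock: 17.63
clock: 18.3
t 18.3 p [ 0.5559 -0.2159  0.1607] rack [ 0.0196 -0.116 ] yawY 5.34 tilt [ 0.0012 -0.0016] F [-0.13 -0.11 -0.58] Frack -0.14 -0.09 w 0.0657
t 18.3 shift [-0.0008  0.0011  0.0862] turn [-0.0016 -0.0012 -0.0028] |d| 0.086 rows>= 2.1
```

View pics/a6s.png

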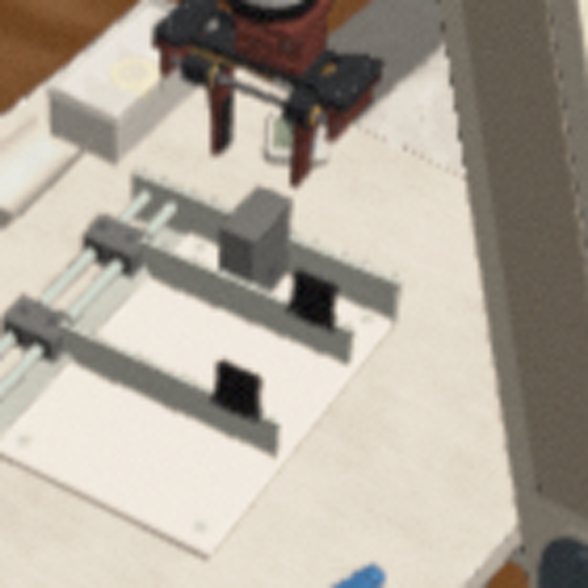

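```bash
python3 -m creep '[[[-0.0005,0.001,0.03,-0.001,-0.001,-0.003,0.75],[-0.0005,0.001,0.06,-0.001,-0.001,-0.003,0.75],[-0.0005,0.001,0.084,-0.001,-0.001,-0.003,0.75],[-0.0005,0.001,0.084,-0.001,-0.001,-0.003,0.75],[-0.0005,0.001,0.084,-0.001,-0.001,-0.003,0.75],[-0.0005,0.001,0.084,-0.001,-0.001,-0.003,0.75]]]'|head -1
python3 - <<'E'
from h import *
st();plan(list(world(.0206,-.1167))+[.0745],5.5)
E
```

```text
clock: 18.85
t 18.85 p [ 0.5577 -0.2164  0.0779] rack [ 0.0214 -0.1167] yawY 5.64 tilt [-0.0005  0.0007] F [-0.11  0.08  0.44] Frack -0.1 0.09 w 0.0662
t 18.85 shift [-0.     -0.0008  0.0034] turn [0.0007 0.0005 0.0024] |d| 0.004 rows>= 0.1
```

```bash
python3 -m creep '[[[0,-0.0008,0.003,0,0,0.0024,0.75],[0,-0.0008,0.003,0,0,0.0024,0.3],[0,-0.0008,0.003,0,0,0.0024,0.3],[0,-0.0008,0.003,0,0,0.0024,0.3],[0,-0.0008,0.003,0,0,0.0024,0.3],[0,-0.0008,0.003,0,0,0.0024,0.3],[0,-0.0008,0.003,0,0,0.0024,0.3]]]'|head -1
python3 -c "
from h import *
st()"
```

```text
clock: 19.43
t 19.43 p [ 0.5566 -0.2162  0.0742] rack [ 0.0203 -0.1164] yawY 5.53 tilt [-0.0002  0.0005] F [0.3  0.64 2.98] Frack 0.36 0.61 w 0.036
```

```bash
python3 -m creep '[[[0,0,-0.005,0,0,0,0.3],[0,0,-0.015,0,0,0,0.3],[0,0,-0.03,0,0,0,0.3],[0,0,-0.05,0,0,0,0.3]]]'|head -1
python3 -c "
from h import *
st()"
python3 -m creep '[[[0,0,-0.03,0,0,0,0.3],[0,0,-0.06,0,0,0,0.3],[0,0,-0.06,0,0,0,0.3],[0,0,-0.06,0,0,0,0.3]]]'|head -1
python3 - <<'E'
from h import *
st();y=-.0803+.003+.033+.007
plan(list(world(.0206,y))+[.185],5.5)
im=top("a7.png")["img"];cv2.imwrite("pics/a7c.png",cv2.resize(im[145:250,290:410],None,fx=6,fy=5.7,interpolation=2))
E
```

```text
clock: 19.77
t 19.77 p [ 0.555  -0.2161  0.1236] rack [ 0.0187 -0.1161] yawY 5.53 tilt [ 0.0009 -0.0032] F [ 0.14 -0.32 -2.92] Frack 0.11 -0.33 w 0.0356
clock: 20.1
t 20.1 p [ 0.557  -0.2164  0.186 ] rack [ 0.0207 -0.1166] yawY 5.52 tilt [-0.0014  0.0029] F [-0.01  0.84 -2.6 ] Frack 0.08 0.84 w 0.036
t 20.1 shift [ 0.0793 -0.0001  0.0009] turn [0.0029 0.0014 0.0004] |d| 0.079 rows>= 1.9
```

View pics/a7c.png

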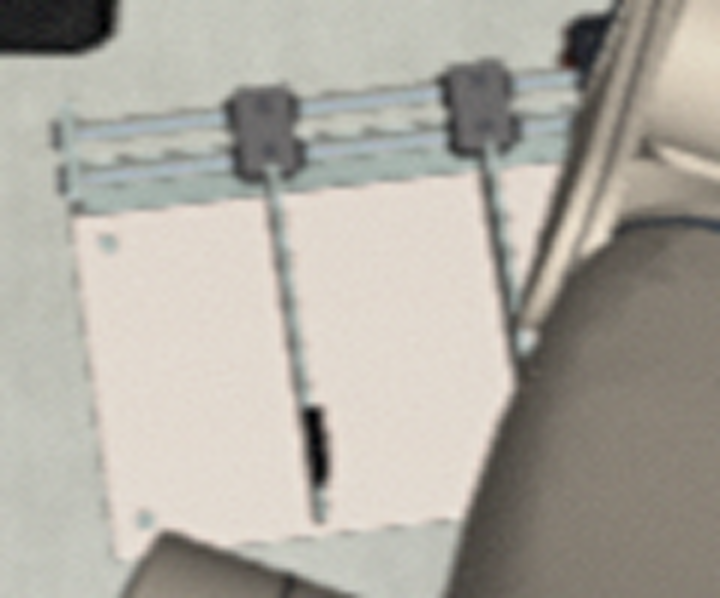

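```bash
python3 -m creep '[[[0.04,0,0,0,0,0,0.3],[0.079,0,0,0,0,0,0.3],[0.079,0,0,0,0,0,0.3],[0.079,0,0,0,0,0,0.3],[0.079,0,0.035,0,0,0,0.3],[0.079,0,0.07,0,0,0,0.3],[0.079,0,0.1,0,0,0,0.3],[0.079,0,0.1,0,0,0,0.3]]]'|head -1
python3 -m creep '[[[0,0,0,0,0,0,0.3],[0,0,0,0,0,0,0.3]]]'|head -1
python3 -c "
from h import *
st();plan(list(world(.0206,-.0373))+[.0745],5.5)"
```

```text
clock: 20.82
clock: 20.98
t 20.98 p [ 0.5491 -0.1383  0.0845] rack [ 0.0204 -0.0381] yawY 5.49 tilt [-0.0002  0.0001] F [ 0.25  0.96 -2.35] Frack 0.34 0.93 w 0.0358
t 20.98 shift [0.0008 0.0002 0.01  ] turn [ 0.0001  0.0002 -0.0002] |d| 0.01 rows>= 0.2
```

```bash
python3 -m creep '[[[0,0,0.005,0,0,0,0.3],[0,0,0.008,0,0,0,0.3],[0,0,0.0095,0,0,0,0.3],[0,0,0.0105,0,0,0,0.3],[0,0,0.0105,0,0,0,0.3]]]'|head -1
python3 -c "
from h import *
st()"
```

```text
clock: 21.4
t 21.4 p [ 0.549  -0.1377  0.0742] rack [ 0.0203 -0.0375] yawY 5.54 tilt [-0.0004  0.0007] F [-0.92  0.1   2.92] Frack -0.9 0.19 w 0.0364
```

```bash
python3 -m creep '[[[-0.001,0,-0.0003,0,0,0,0.3],[-0.002,0,-0.0003,0,0,0,0.3],[-0.003,0,-0.0003,0,0,0,0.3],[-0.004,0,-0.0003,0,0,0,0.3],[-0.005,0,-0.0003,0,0,0,0.3],[-0.0057,0,-0.0003,0,0,0,0.3],[-0.0057,0,-0.0003,0,0,0,0.3]]]'|head -1
python3 -c "
from h import *
st()"
```

```text
clock: 21.98
t 21.98 p [ 0.5499 -0.1432  0.0742] rack [ 0.0206 -0.0431] yawY 5.52 tilt [-0.0001  0.0012] F [1.79 4.28 5.16] Frack 2.19 4.09 w 0.0359
```

```bash
python3 -m creep '[[[-0.0006,0,0,0,0,0,0.3],[-0.0006,0,0,0,0,0,0.3]]]'|head -1
python3 -c "
from h import *
st()"
```

```text
clock: 22.15
t 22.15 p [ 0.5499 -0.1436  0.0742] rack [ 0.0206 -0.0434] yawY 5.51 tilt [0.0003 0.001 ] F [0.46 5.31 6.16] Frack 0.97 5.25 w 0.036
```

```bash
python3 -m creep '[[[0.0003,0,-0.0005,0,0,0,0.7],[0.0003,0,-0.0005,0,0,0,0.7],[0.0003,0,-0.0005,0,0,0,0.7],[0.0003,0,-0.0005,0,0,0,0.7],[0.0003,0,-0.03,0,0,0,0.7],[0.0003,0,-0.065,0,0,0,0.7],[0.0003,0,-0.085,0,0,0,0.7],[0.0003,0,-0.085,0,0,0,0.7]]]'|head -1
python3 - <<'E'
from h import *
st();plan(list(world(-.06,.046))+[.16],-84.5)
E
```

```text
clock: 22.82
t 22.82 p [ 0.5518 -0.1444  0.1629] rack [ 0.0224 -0.0445] yawY 5.53 tilt [-0.0027  0.0064] F [-0.08  0.56 -0.38] Frack -0.03 0.57 w 0.0612
t 22.82 shift [ 0.0905 -0.0824  0.0022] turn [ 0.0072 -0.0029  1.5713] |d| 0.122 rows>= 12.6
```

```bash
python3 -m creep '[[[0.0905,-0.0805,0,0.003,-0.001,1.571,0.45],[0.0905,-0.0805,0,0.003,-0.001,1.571,0.45],[0.0905,-0.0805,0,0.003,-0.001,1.571,0.45],[0.0905,-0.0805,0,0.003,-0.001,1.571,0.45],[0.0905,-0.0805,0,0.003,-0.001,1.571,0.45],[0.0905,-0.0805,0,0.003,-0.001,1.571,0.45],[0.0905,-0.0805,0,0.003,-0.001,1.571,0.45],[0.0905,-0.0805,0,0.003,-0.001,1.571,0.45]]]' | head -1
python3 -m creep '[[[0,0,0,0,0,0.571,0.45],[0,0,0,0,0,0.571,0.45],[0,0,0,0,0,0.571,0.45],[0,0,0,0,0,0.571,0.45],[0,0,0,0,0,0.571,0.45],[0,0,0,0,0,0.571,0.45],[0,0,0,0,0,0.571,0.45],[0,0,0,0,0,0.571,0.45]]]' | head -1
python3 - <<'E'
from h import *
st();plan(list(world(-.06,.046))+[.072],-84.5)
im=env.get_image("scene")["img"];cv2.imwrite("pics/a8s.png",cv2.resize(im[100:240,300:440],None,fx=4.2,fy=4.2,interpolation=2))
E
```

```text
clock: 23.48
clock: 24.15
t 24.15 p [ 0.46   -0.0611  0.1583] rack [-0.061   0.0472] yawY -84.35 tilt [-0.003  -0.0006] F [ 0.57 -0.16  0.77] Frack 0.55 -0.22 w 0.0394
t 24.15 shift [0.0012 0.0013 0.0863] turn [-0.0006  0.003   0.0027] |d| 0.086 rows>= 2.1
```

View pics/a8s.png

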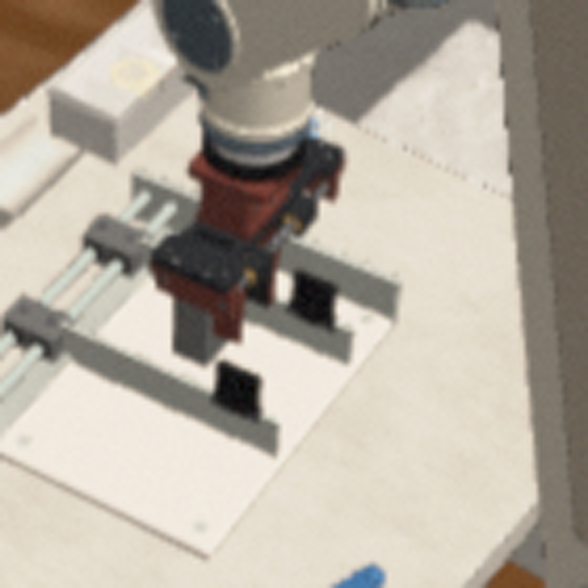

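```bash
python3 -m creep '[[[0.001,0.0012,0.03,0,0.003,0.0027,0.45],[0.001,0.0012,0.06,0,0.003,0.0027,0.45],[0.001,0.0012,0.084,0,0.003,0.0027,0.45],[0.001,0.0012,0.084,0,0.003,0.0027,0.45],[0.001,0.0012,0.084,0,0.003,0.0027,0.45]]]'|head -1
python3 -c "
from h import *
st()"
python3 -m creep '[[[0,0,0,0,0,0,0],[0,0,0,0,0,0,0],[0,0,0,0,0,0,0],[0,0,0,0,0,0,0],[0,0,0,0,0,0,0],[0,0,0,0,0,0,0],[0,0,0,0,0,0,0]]]'|head -1
python3 -c "
from h import *
st()"
```

```text
clock: 24.62
t 24.62 p [ 0.4603 -0.0621  0.074 ] rack [-0.0608  0.0462] yawY -84.59 tilt [-0.0023 -0.0012] F [ 1.25 -0.88  0.16] Frack 1.16 -0.99 w 0.0394
clock: 25.2
t 25.2 p [ 0.462  -0.0628  0.0757] rack [-0.0591  0.0454] yawY -84.6 tilt [0.0025 0.0008] F [-1.56 -2.64  6.41] Frack -1.8 -2.48 w 0.0098
```

```bash
python3 -m creep '[[[0,0.004,0,0,0,0,0],[0,0.010,0,0,0,0,0],[0,0.017,0,0,0,0,0],[0,0.024,0,0,0,0,0],[0,0.031,0,0,0,0,0],[0,0.038,0,0,0,0,0],[0,0.044,0,0,0,0,0],[0,0.047,0,0,0,0,0]]]'|head -1
python3 -c "
from h import *
st()"
python3 -m creep '[[[0,0.001,0,0,0,0,0],[0,0.002,0,0,0,0,0]]]'|head -1
python3 -c "
from h import *
st()"
```

```text
clock: 25.87
t 25.87 p [ 0.4664 -0.1086  0.0757] rack [-0.0591 -0.0006] yawY -84.66 tilt [ 0.0025 -0.0012] F [-0.3   8.34  8.3 ] Frack 0.5 8.33 w 0.0098
clock: 26.03
t 26.03 p [ 0.4666 -0.1104  0.0757] rack [-0.0591 -0.0025] yawY -84.65 tilt [ 0.0026 -0.001 ] F [0.13 8.12 8.67] Frack 0.91 8.07 w 0.0095
```

```bash
python3 -m creep '[[[0,0.001,0,0,0,0,0],[0,0.002,0,0,0,0,0],[0,0.003,0,0,0,0,0],[0,0.004,0,0,0,0,0]]]'|head -1
python3 -c "
from h import *
st()"
python3 -m creep '[[[0,0.0004,0,0,0,0,0],[0,0.0008,0,0,0,0,0]]]'|head -1
python3 -c "
from h import *
st()"
```

```text
clock: 26.37
t 26.37 p [ 0.467  -0.1143  0.0757] rack [-0.0591 -0.0063] yawY -84.64 tilt [ 0.0025 -0.0011] F [-0.12  8.44  7.68] Frack 0.69 8.41 w 0.0098
clock: 26.53
t 26.53 p [ 0.467  -0.1151  0.0757] rack [-0.0591 -0.0072] yawY -84.65 tilt [ 0.0025 -0.001 ] F [-0.4   7.15  8.29] Frack 0.29 7.16 w 0.0101
```

```bash
python3 -m creep '[[[0,0.0003,0,0,0,0,0],[0,0.0006,0,0,0,0,0]]]'|head -1
python3 -c "
from h import *
st()"
python3 -m creep '[[[0,0.0003,0,0,0,0,0],[0,0.0003,0,0,0,0,0]]]'|head -1
python3 -c "
from h import *
st()"
```

```text
clock: 26.7
t 26.7 p [ 0.467  -0.1154  0.0757] rack [-0.0592 -0.0075] yawY -84.65 tilt [ 0.0024 -0.0014] F [1.45 9.12 8.45] Frack 2.32 8.94 w 0.0097
clock: 26.87
t 26.87 p [ 0.4671 -0.1157  0.0757] rack [-0.0591 -0.0078] yawY -84.65 tilt [ 0.0025 -0.0013] F [0.96 9.86 8.14] Frack 1.9 9.72 w 0.0097
```

```bash
python3 -m creep '[[[0,0.0003,0,0,0,0,0],[0,0.0003,0,0,0,0,0]]]'|head -1
python3 -c "
from h import *
st()"
python3 -m creep '[[[0,0.0002,0,0,0,0,0],[0,0.0002,0,0,0,0,0]]]'|head -1
python3 -c "
from h import *
st()"
```

```text
clock: 27.03
t 27.03 p [ 0.4671 -0.116   0.0757] rack [-0.0591 -0.0081] yawY -84.65 tilt [ 0.0025 -0.0014] F [0.93 8.29 8.59] Frack 1.72 8.16 w 0.0098
clock: 27.2
t 27.2 p [ 0.4671 -0.1162  0.0757] rack [-0.0591 -0.0082] yawY -84.65 tilt [ 0.0025 -0.0014] F [0.64 9.95 9.18] Frack 1.59 9.84 w 0.0099
```

```bash
python3 -m creep '[[[0,0.0003,0,0,0,0,0],[0,0.0003,0,0,0,0,0]]]'|head -1
python3 -c "
from h import *
st()"

```

```text
clock: 27.37
t 27.37 p [ 0.4671 -0.1162  0.0757] rack [-0.0592 -0.0082] yawY -84.66 tilt [ 0.0024 -0.0019] F [ 0.8  11.56  9.02] Frack 1.91 11.43 w 0.01
```

```bash
python3 -m creep '[[[0,0.0002,0,0,0,0,0],[0,0.0002,0,0,0,0,0]]]'|head -1
python3 -c "
from h import *
st()
im=env.get_image('top')['img'];cv2.imwrite('pics/a9c.png',cv2.resize(im[145:250,290:410],None,fx=6,fy=5.7,interpolation=2));st()"

```

```text
clock: 27.53
t 27.53 p [ 0.4671 -0.1162  0.0757] rack [-0.0592 -0.0082] yawY -84.66 tilt [ 0.0024 -0.0021] F [ 0.83 12.83  9.05] Frack 2.05 12.69 w 0.01
t 27.58 p [ 0.4671 -0.1162  0.0757] rack [-0.0592 -0.0083] yawY -84.66 tilt [ 0.0024 -0.0021] F [ 1.21 12.94  8.38] Frack 2.45 12.76 w 0.0099
```

View pics/a9c.png

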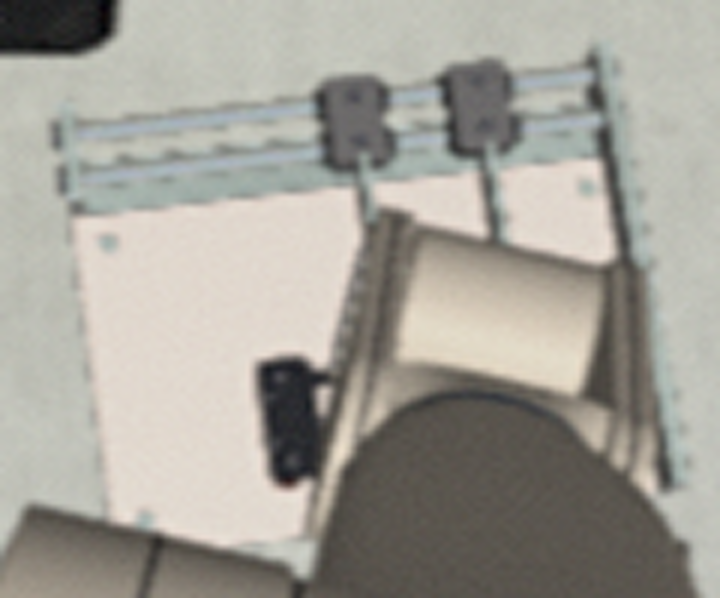

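```bash
python3 -m creep '[[[0,-0.0004,0,0,0,0,0],[0,-0.0004,0,0,0,0,0.45],[0,-0.0004,0,0,0,0,0.45],[0,-0.0004,0,0,0,0,0.45],[0,-0.0004,0,0,0,0,0.45],[0,-0.0004,-0.03,0,0,0,0.45],[0,-0.0004,-0.07,0,0,0,0.45],[0,-0.0004,-0.09,0,0,0,0.45]]]'|head -1
python3 - <<'E'
from h import *
st();plan(list(world(.0206,-.0443))+[.16],5.5)
E
```

```text
clock: 28.25
t 28.25 p [ 0.4672 -0.1178  0.1673] rack [-0.0593 -0.0099] yawY -84.65 tilt [0.0026 0.0004] F [ 0.93 -0.17  1.05] Frack 0.91 -0.26 w 0.0391
t 28.25 shift [0.0799 0.0342 0.0076] turn [ 0.0023 -0.0017 -1.5735] |d| 0.087 rows>= 12.6
```

```bash
python3 -m creep '[[[0.0805,0.034,0,0.002,-0.001,-1.573,0.75],[0.0805,0.034,0,0.002,-0.001,-1.573,0.75],[0.0805,0.034,0,0.002,-0.001,-1.573,0.75],[0.0805,0.034,0,0.002,-0.001,-1.573,0.75],[0.0805,0.034,0,0.002,-0.001,-1.573,0.75],[0.0805,0.034,0,0.002,-0.001,-1.573,0.75],[0.0805,0.034,0,0.002,-0.001,-1.573,0.75],[0.0805,0.034,0,0.002,-0.001,-1.573,0.75]]]' | head -1
python3 -m creep '[[[0,0,0,0,0,-0.575,0.75],[0,0,0,0,0,-0.575,0.75],[0,0,0,0,0,-0.575,0.75],[0,0,0,0,0,-0.575,0.75],[0,0,0,0,0,-0.575,0.75],[0,0,0,0,0,-0.575,0.75],[0,0,0,0,0,-0.575,0.75],[0,0,0,0,0,-0.575,0.75]]]' | head -1
python3 - <<'E'
from h import *
st();plan(list(world(.0206,-.0443))+[.0775],5.5)
im=env.get_image("scene")["img"];cv2.imwrite("pics/a10s.png",cv2.resize(im[100:240,300:440],None,fx=4.2,fy=4.2,interpolation=2))
E
```

```text
clock: 28.92
clock: 29.58
t 29.58 p [ 0.5495 -0.1438  0.1646] rack [ 0.0203 -0.0436] yawY 5.46 tilt [ 0.0013 -0.0006] F [-1.08 -0.38  0.53] Frack -1.11 -0.28 w 0.0657
t 29.58 shift [-0.0008  0.0004  0.0871] turn [-0.0006 -0.0013 -0.0007] |d| 0.087 rows>= 2.1
```

View pics/a10s.png

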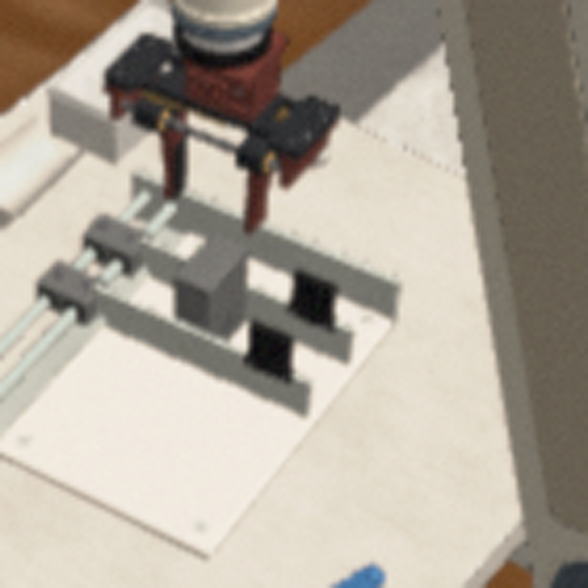

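The view shows the block snug between dividers 1 and 2, at (210,285) in the crop. Next I'll descend and grip it.

```bash
python3 -m creep '[[[-0.0008,0.0004,0.03,0,0,-0.0007,0.75],[-0.0008,0.0004,0.06,0,0,-0.0007,0.75],[-0.0008,0,0.087,0,0,-0.0007,0.75],[-0.0008,0,0.087,0,0,-0.0007,0.75],[-0.0008,0,0.087,0,0,-0.0007,0.75],[-0.0008,0,0.087,0,0,-0.0007,0.75]]]'|head -1
python3 - <<'E'
from h import *
st();plan(list(world(.0206,-.0443))+[.0750],5.5)
E
```

```text
clock: 30.13
t 30.13 p [ 0.5505 -0.1446  0.0788] rack [ 0.0211 -0.0445] yawY 5.61 tilt [0.0008 0.0007] F [ 1.06 -0.51  0.03] Frack 1.01 -0.61 w 0.066
t 30.13 shift [ 0.0002 -0.0005  0.0038] turn [ 0.0007 -0.0008  0.0019] |d| 0.004 rows>= 0.1
```

```bash
python3 -m creep '[[[0,-0.0005,0.003,0,0,0.0019,0.75],[0,-0.0005,0.003,0,0,0.0019,0.3],[0,-0.0005,0.003,0,0,0.0019,0.3],[0,-0.0005,0.003,0,0,0.0019,0.3],[0,-0.0005,0.003,0,0,0.0019,0.3],[0,-0.0005,0.003,0,0,0.0019,0.3],[0,-0.0005,0.003,0,0,0.0019,0.3]]]'|head -1
python3 -c "
from h import *
st()"
python3 -m creep '[[[0,0,-0.005,0,0,0,0.3],[0,0,-0.015,0,0,0,0.3],[0,0,-0.03,0,0,0,0.3],[0,0,-0.05,0,0,0,0.3],[0,0,-0.08,0,0,0,0.3],[0,0,-0.11,0,0,0,0.3],[0,0,-0.12,0,0,0,0.3],[0,0,-0.12,0,0,0,0.3]]]'|head -1
python3 - <<'E'
from h import *
st();plan([.45,.175,.19],5.5)
E
```

```text
clock: 30.72
t 30.72 p [ 0.5496 -0.1445  0.0751] rack [ 0.0202 -0.0443] yawY 5.53 tilt [0.0009 0.0005] F [ 0.97 -0.85  1.92] Frack 0.88 -0.94 w 0.0359
clock: 31.38
t 31.38 p [ 0.5509 -0.1449  0.1979] rack [ 0.0215 -0.0449] yawY 5.53 tilt [-0.0008  0.005 ] F [-0.33 -0.13 -3.49] Frack -0.34 -0.1 w 0.0363
t 31.38 shift [ 0.3282 -0.0696  0.0073] turn [0.005  0.0008 0.0006] |d| 0.336 rows>= 8.0
```

```bash
python3 -m creep '[[[0.325,-0.0696,0,0,0,0,0.3],[0.325,-0.0696,0,0,0,0,0.3],[0.325,-0.0696,0,0,0,0,0.3],[0.325,-0.0696,0,0,0,0,0.3],[0.325,-0.0696,0,0,0,0,0.3],[0.325,-0.0696,0,0,0,0,0.3],[0.325,-0.0696,0,0,0,0,0.3],[0.325,-0.0696,0,0,0,0,0.3]]]'|head -1
python3 -m creep '[[[0,0,0,0,0,0,0.3],[0,0,0,0,0,0,0.3]]]'|head -1
python3 - <<'E'
from h import *
st();plan([.45,.175,.065],5.5)
d=top("a11.png");im=d["img"];cv2.imwrite("pics/a11c.png",cv2.resize(im[145:250,290:410],None,fx=6,fy=5.7,interpolation=2))
im=im.astype(int);bed=((im[...,2]-im[...,0]>12)&(im[...,2]>205))
for v in (185,192,200,206):
    x=np.where(~bed[v,320:392])[0]+320
    g=np.split(x,np.where(np.diff(x)>1)[0]+1)
    print(v,[rack(ray(d,[((a[0]+a[-1])/2,v)],.06)[0])[1].round(4) for a in g])
E
```

```text
clock: 32.05
clock: 32.22
t 32.22 p [0.4467 0.1738 0.1937] rack [-0.0517  0.2823] yawY 5.8 tilt [ 0.0005 -0.0031] F [ 0.4  -0.57 -2.39] Frack 0.34 -0.61 w 0.0358
t 32.22 shift [0.0008 0.0038 0.1287] turn [-0.0031 -0.0005  0.0053] |d| 0.129 rows>= 3.1
185 [np.float64(-0.0066), np.float64(-0.0767)]
192 [np.float64(-0.0065), np.float64(-0.0764)]
200 [np.float64(-0.0058), np.float64(-0.0755)]
206 [np.float64(-0.0062), np.float64(-0.0756)]
```

View pics/a11c.png

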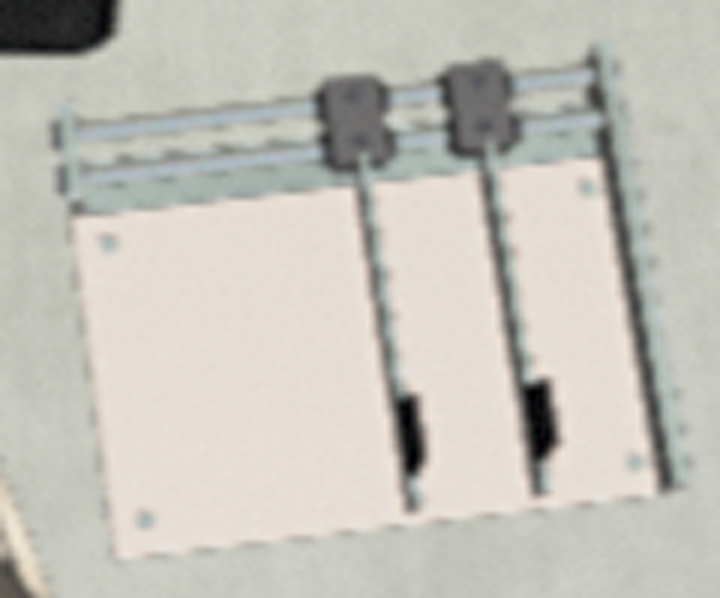

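```bash
python3 -m creep '[[[0,0.002,0.035,0,0,0.004,0.3],[0,0.002,0.07,0,0,0.004,0.3],[0,0.002,0.10,0,0,0.004,0.3],[0,0.002,0.122,0,0,0.004,0.3],[0,0.002,0.122,0,0,0.004,0.3],[0,0.002,0.122,0,0,0.004,0.3]]]'|head -1
python3 - <<'E'
from h import *
st()
d=top()
def pitch(f,boxes,z,hi):
    g=cv2.imread(f).max(2).astype(float);o=[]
    for x0,x1,y0,y1 in boxes:
        w=np.clip(hi-g[y0:y1,x0:x1],0,None);ys,xs=np.mgrid[y0:y1,x0:x1];o.append(((w*xs).sum()/w.sum(),(w*ys).sum()/w.sum()))
    W=rack(ray(d,o,z));return W.round(4).tolist()
print(pitch("pics/a11.png",[(354,364,212,231),(375,385,209,228)],.098,140))
print(pitch("pics/a11.png",[(340,358,156,177),(361,379,153,174)],.05,140))
print('initial',pitch("pics/top0.png",[(338,348,212,231),(367,377,210,229)],.098,140),pitch("pics/top0.png",[(325,343,158,179),(354,372,155,176)],.05,140))
E
```

```text
clock: 32.77
t 32.77 p [0.4498 0.1709 0.072 ] rack [-0.0489  0.2792] yawY 5.19 tilt [ 0.0002 -0.0042] F [ 0.06 -1.04 -2.09] Frack -0.04 -1.04 w 0.0358
[[-0.062, -0.0048], [-0.0626, -0.0748]]
[[0.1334, -0.0059], [0.1332, -0.0774]]
initial [[-0.062, 0.0458], [-0.0625, -0.0488]] [[0.1334, 0.0452], [0.1332, -0.051]]
```

```bash
python3 -m creep '[[[0,0,0.004,0,0,0,0.3],[0,0,0.008,0,0,0,0.3],[0,0,0.011,0,0,0,0.3],[0,0,0.012,0,0,0,0.3],[0,0,0.012,0,0,0,0.3]]]'|head -1
python3 - <<'E'
from h import *
st()
d=top("a12.png");g=d["img"][...,2].astype(float)
def edges(v,x0,x1,th=190):
    row=g[v];lo=x0+int(np.argmin(row[x0:x1]));
    l=lo
    while row[l]<th:l-=1
    r=lo
    while row[r]<th:r+=1
    return l+(th-row[l])/(row[l+1]-row[l]), r-1+(th-row[r-1])/(row[r]-row[r-1])
N={};
for n,c in(("d2",(352,358)),("d1",(373,378))):
    L=[];R=[]
    for v in range(184,206):
        k=round((v-185)*.16);a,b=edges(v,c[0]-3+k,c[1]+4+k);L.append(rack(ray(d,[(a,v)],.016)[0])[1]);R.append(rack(ray(d,[(b,v)],.06)[0])[1])
    print(n,"far(bottom)",np.median(L).round(4),np.std(L).round(4),"near(top)",np.median(R).round(4),np.std(R).round(4))
F=[]
for v in range(184,206):
    for x in range(385,402):
        if g[v,x]>=190>g[v,x+1]: F.append(rack(ray(d,[(x+(g[v,x]-190)/(g[v,x]-g[v,x+1]),v)],.016)[0])[1]);break
print("fence",np.median(F),np.std(F))
E
```

```text
clock: 33.23
t 33.23 p [0.4506 0.1726 0.0613] rack [-0.0479  0.2808] yawY 5.32 tilt [ 0.0013 -0.0001] F [ 0.55 -1.02 -2.01] Frack 0.45 -1.07 w 0.0358
d2 far(bottom) -0.0046 0.0004 near(top) -0.0107 0.0009
d1 far(bottom) -0.0769 0.0003 near(top) -0.0825 0.0008
fence -0.14839127406966673 0.00025456449914721535
```

The top-view edge fits give lane 1 as 65.9 mm and lane 2 as 66.2 mm. Now I'll set the block down.

```bash
python3 -m creep '[[[0,0,0.001,0,0,0,0.3],[0,0,0.002,0,0,0,0.3],[0,0,0.002,0,0,0,0.3]]]'|head -1
python3 -c "
from h import *
st()"
python3 -m creep '[[[0,0,0.0007,0,0,0,0.3],[0,0,0.0007,0,0,0,0.3]]]'|head -1
python3 -c "
from h import *
st()"
```

```text
clock: 33.53
t 33.53 p [0.4507 0.1727 0.0592] rack [-0.0478  0.2808] yawY 5.31 tilt [ 0.0013 -0.0001] F [ 0.6   0.33 -2.03] Frack 0.62 0.27 w 0.0359
clock: 33.7
t 33.7 p [0.4508 0.1726 0.059 ] rack [-0.0477  0.2808] yawY 5.31 tilt [ 0.0012 -0.    ] F [-1.5  -1.89  5.25] Frack -1.67 -1.74 w 0.0359
```

Touchdown. Release and withdraw.

```bash
python3 -m creep '[[[0,0,0,0,0,0,0.8],[0,0,0,0,0,0,0.8],[0,0,0,0,0,0,0.8],[0,0,0,0,0,0,0.8],[0,0,-0.03,0,0,0,0.8],[0,0,-0.07,0,0,0,0.8],[0,0,-0.11,0,0,0,0.8],[0,0,-0.14,0,0,0,0.8]]]'|head -1
python3 -m creep '[[[0.04,0,-0.02,0,0,0,0.8],[0.08,0,-0.02,0,0,0,0.8],[0.12,0,-0.02,0,0,0,0.8],[0.16,-0.03,-0.02,0,0,0,0.8],[0.2,-0.07,-0.02,0,0,0,0.8],[0.22,-0.1,-0.02,0,0,0,0.8],[0.22,-0.1,-0.02,0,0,0,0.8],[0.22,-0.1,-0.02,0,0,0,0.8]]]'|head -1
python3 - <<'E'
from h import *
st();top("end.png");cv2.imwrite("pics/ends.png",env.get_image("scene")["img"])
E
```

```text
clock: 34.37
clock: 35.03
t 35.03 p [0.3277 0.3837 0.2185] rack [-0.15    0.5027] yawY 5.54 tilt [ 0.0011 -0.0014] F [ 0.1  -0.2  -0.52] Frack 0.08 -0.21 w 0.0705
```

View pics/end.png

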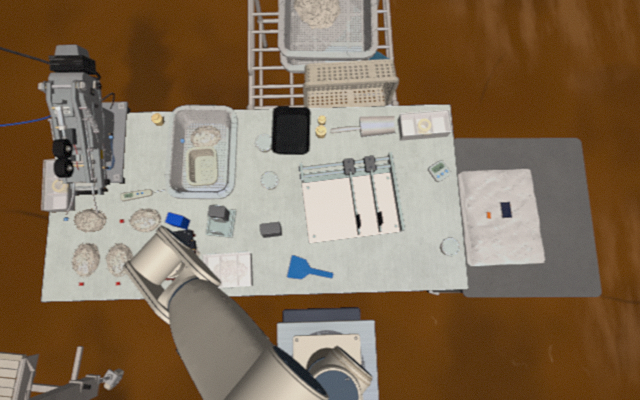

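View pics/ends.png

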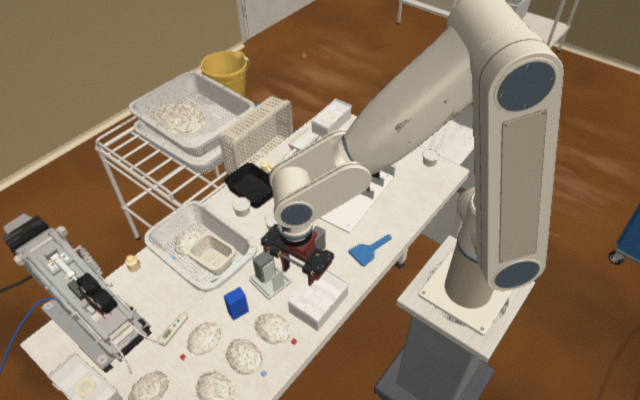

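The block stands upright at (270,229), clear of the rack. The narrow gauge is still in the stand at (219,213), and the cups and timer are unmoved. Handing in.

```bash
python3 -c "
from plant import env
print(env.job_done(), env.get_state()['clock'])"
```

```text
the job is handed in; nothing more can be done
the job is handed in; nothing more can be done
```

I set both lanes to the wide gauge and handed the job in at about 35 s. The gauge now stands upright on the table between the stand and the rack.

- **Picking the block:** I took the front grey block from the stand. It measured 66 mm between the jaws, which confirmed it was the wider one. I set it on the table and regripped it by its broad faces so it could stand in the lanes.
- **Lane 1:** I stood the block against the fence and slid divider 1 up by its tab until it stopped. An extra 1 mm of commanded push raised the force to 19.5 N without moving it.
- **Lane 2:** I stepped the block over and slid divider 2 up until it stopped at about 12.7 N. That is roughly 5 N on the block, under the 8 N that would shift divider 1.
- **Lane widths:** In the last top view, taken after the block was out, edge fits put lane 1 at 65.9 mm and lane 2 at 66.2 mm, good to about 0.5–1 mm. The distance between the two tabs, read from the arm at contact, was 72.1 mm against 72 mm expected.
- **Everything else:** In the final pictures the narrow gauge is still in the stand, and the cups, timer and blue look-alike are where they started. The gripper is clear of everything.

**A check that disagreed:** rough camera centroids of the tabs and carriages gave divider travels 2.6–3 mm shorter than the arm's readings, and centroid pitches of 70.0 mm (tabs) and 71.5 mm (carriages). I put this down to finger give under load and to visible side faces biasing the centroids, and relied on the edge fits and the contact stops.

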